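# Set up the coin stall's display wheel

## Task

Set up the stall's lit display wheel: first plug the upright battery block fully home into the socket of its base. Then load the coin stands that stand on the table, however many there are, one at a time and tallest first: stand each upright at the bottom of the pocket at the arrow pointer, let go, and turn the wheel one click clockwise (seen from above) before the next, and once more after the last. Leave the other things on the table where they are.

Things in the scene. Friction and masses are not known exactly. Their poses are not given: they have to be found in the camera images.
- carousel: fixed round grey base of the display wheel; origin on the table on the wheel's axis, z up. Its own -x points to the pointer, a steel arrow on a square grey post (168 mm out, 24 mm wide, 55 mm high) on the side towards the robot. The black socket dock, 90 (x) x 84 (y) x 45 mm high, stands 200 mm from the axis along its own -y. The wheel on it is white, 286 mm across, its top 32 mm above the table
- wheel (a joint): turn of the wheel, rad, growing CLOCKWISE from above; detents (clicks) at every multiple of 1.047 (60 degrees) hold a pocket at the pointer and the next ones at the stations. It starts near 0 and settles in the nearest detent when let go within about 0.35 rad of it. Free to turn a full turn either way. Pushing it over a click takes up to about 0.2 N m
- knob_grip (a point): centre of the wheel's black bar knob, on the axis, 145.5 mm above the table; bar 44 mm long, 14 thick, 35 high (128 to 163 mm above the table), 80 mm clear around it even with stands loaded; turns with the wheel, its x axis runs along the bar; at joint 0 the bar lies along the base's x
- socket (a point): centre of the mouth of the socket in the dock's top, 45 mm above the table; hole 48.5 mm along the base's x by 42.5 mm along its y, 30 mm deep, square-edged; axes as the base's
- station0 (a point): centre of the pocket floor at the pointer (loading place), 35 mm above the table, fixed to the base, axes as the base's; 105 mm from the axis along its -x. The wheel's six open aluminium pockets are eight-sided, 64 mm across the flats inside, 70 mm square outside, 25 mm deep (rims 60 mm above the table), 60 degrees apart, sides radial and tangential
- station1 (a point): the same point one click (60 degrees clockwise from above) past the pointer, fixed to the base
- station2 (a point): two clicks past the pointer, fixed to the base
- station3 (a point): three clicks past the pointer, fixed to the base
- station4 (a point): four clicks past the pointer, fixed to the base
- battery_mid (a point): centre of the battery block, a loose upright grey block 46 (its x) x 40 (its y) x 70 mm high, 220 g, bottom-heavy, plain prism whose lowest 6 mm taper in by 3 mm a side; any half turn fits; seated, its centre is 5 mm and its top 40 mm above the dock's top
- stand_125_mid (a point): centre of a loose coin stand, 125 mm tall in all: heavy round steel foot 60 mm across and 22 mm high, and on it a slim round white column 30 mm across with a brass coin flat on top; 270 to 430 g, bottom-heavy; z is its axis; may be absent
- stand_110_mid (a point): centre of a loose coin stand, 110 mm tall in all: heavy round steel foot 60 mm across and 22 mm high, and on it a slim round white column 30 mm across with a brass coin flat on top; 270 to 430 g, bottom-heavy; z is its axis; may be absent
- stand_95_mid (a point): centre of a loose coin stand, 95 mm tall in all: heavy round steel foot 60 mm across and 22 mm high, and on it a slim round white column 30 mm across with a brass coin flat on top; 270 to 430 g, bottom-heavy; z is its axis; may be absent
- stand_80_mid (a point): centre of a loose coin stand, 80 mm tall in all: heavy round steel foot 60 mm across and 22 mm high, and on it a slim round white column 30 mm across with a brass coin flat on top; 270 to 430 g, bottom-heavy; z is its axis; may be absent
- capsule_a: flat round coin capsule, 60 mm across, 9 mm thick, steel, bystander; origin under its centre
- capsule_b: flat round coin capsule, 52 mm across, 8 mm thick, brass, bystander; origin under its centre
- goblet: small dark wooden goblet, 70 mm tall, 48 mm wide at the foot, bystander; origin under its centre
- loupe: magnifier lying flat, round 64 mm head 12 mm thick with a wooden handle along its own -x to 110 mm from the origin, bystander; origin under the head
- calculator: pocket calculator, 140 x 80 x 15 mm, bystander; origin under its centre

How it is judged:
On the way, in this order (a step that is already met when the one before it is completed fails the run):
1. the battery block is fully home in the socket and let go (horizontal distance between battery_mid and socket below 0.004 m and z of battery_mid in the frame of socket below 0.009 m and angle between battery_mid's own z axis and vertical below 0.06 rad and contact force between the fingers and battery below 0.5 N), for 0.2 s.
2. the 125 mm stand stands at the bottom of the pocket at the pointer, let go (horizontal distance between stand_125_mid and station0 below 0.01 m and z of stand_125_mid in the frame of station0 between 0.0565 and 0.0675 m and angle between stand_125_mid's own z axis and vertical below 0.15 rad and contact force between the fingers and stand_125 below 0.5 N), for 0.2 s.
3. the wheel is turned one click clockwise, so that the 125 mm stand stands at the first station past the pointer (horizontal distance between stand_125_mid and station1 below 0.01 m and z of stand_125_mid in the frame of station0 between 0.0565 and 0.0675 m and angle between stand_125_mid's own z axis and vertical below 0.15 rad), for 0.3 s.
4. the 110 mm stand stands at the bottom of the pocket at the pointer, let go (horizontal distance between stand_110_mid and station0 below 0.01 m and z of stand_110_mid in the frame of station0 between 0.049 and 0.06 m and angle between stand_110_mid's own z axis and vertical below 0.15 rad and contact force between the fingers and stand_110 below 0.5 N), for 0.2 s.
5. the wheel is turned one click clockwise, so that the 110 mm stand stands at the first station past the pointer (horizontal distance between stand_110_mid and station1 below 0.01 m and z of stand_110_mid in the frame of station0 between 0.049 and 0.06 m and angle between stand_110_mid's own z axis and vertical below 0.15 rad), for 0.3 s.
6. the 95 mm stand stands at the bottom of the pocket at the pointer, let go (horizontal distance between stand_95_mid and station0 below 0.01 m and z of stand_95_mid in the frame of station0 between 0.0415 and 0.0525 m and angle between stand_95_mid's own z axis and vertical below 0.15 rad and contact force between the fingers and stand_95 below 0.5 N), for 0.2 s.
7. the wheel is turned one click clockwise, so that the 95 mm stand stands at the first station past the pointer (horizontal distance between stand_95_mid and station1 below 0.01 m and z of stand_95_mid in the frame of station0 between 0.0415 and 0.0525 m and angle between stand_95_mid's own z axis and vertical below 0.15 rad), for 0.3 s.
8. the 80 mm stand stands at the bottom of the pocket at the pointer, let go (horizontal distance between stand_80_mid and station0 below 0.01 m and z of stand_80_mid in the frame of station0 between 0.034 and 0.045 m and angle between stand_80_mid's own z axis and vertical below 0.15 rad and contact force between the fingers and stand_80 below 0.5 N), for 0.2 s.
9. the wheel is turned one click clockwise, so that the 80 mm stand stands at the first station past the pointer (horizontal distance between stand_80_mid and station1 below 0.01 m and z of stand_80_mid in the frame of station0 between 0.034 and 0.045 m and angle between stand_80_mid's own z axis and vertical below 0.15 rad), for 0.3 s.
At the end, for the whole second after the job is handed in: Battery within 4 mm of full depth and centre; every stand present let go, at rest, upright within 0.15 rad, within 5 mm of its pocket's floor; the last loaded one click past the pointer (10 mm), earlier ones in the next pockets in order of loading; wheel at rest (all of step 1 and (horizontal distance between stand_125_mid and station3 below 0.01 m or horizontal distance between stand_125_mid and station4 below 0.01 m) and z of stand_125_mid in the frame of station0 between 0.0565 and 0.0675 m and angle between each of stand_125_mid, stand_110_mid, stand_95_mid, stand_80_mid's own z axis and vertical below 0.15 rad and contact force between the fingers and stand_125 below 0.5 N and linear speed of each of stand_125, stand_110, stand_95, stand_80 below 0.02 m/s and (horizontal distance between stand_110_mid and station2 below 0.01 m or horizontal distance between stand_110_mid and station3 below 0.01 m) and z of stand_110_mid in the frame of station0 between 0.049 and 0.06 m and contact force between the fingers and stand_110 below 0.5 N and (horizontal distance between stand_95_mid and station1 below 0.01 m or horizontal distance between stand_95_mid and station2 below 0.01 m) and z of stand_95_mid in the frame of station0 between 0.0415 and 0.0525 m and contact force between the fingers and stand_95 below 0.5 N and horizontal distance between stand_80_mid and station1 below 0.01 m and z of stand_80_mid in the frame of station0 between 0.034 and 0.045 m and contact force between the fingers and stand_80 below 0.5 N and horizontal distance between any of stand_125_mid, stand_110_mid, stand_95_mid, stand_80_mid and station1 below 0.01 m and horizontal distance between any of stand_125_mid, stand_110_mid, stand_95_mid, stand_80_mid and station2 below 0.01 m and horizontal distance between any of stand_125_mid, stand_110_mid, stand_95_mid, stand_80_mid and station3 below 0.01 m and velocity of joint wheel between -0.05 and 0.05 rad/s); the robot touches nothing.
It fails at once if capsule_a is pushed more than 60 mm from its place (distance of capsule_a from where it was at the start of the episode above 0.06 m).
It fails at once if capsule_b is pushed more than 60 mm from its place (distance of capsule_b from where it was at the start of the episode above 0.06 m).
It fails at once if goblet is pushed more than 60 mm from its place (distance of goblet from where it was at the start of the episode above 0.06 m).
It fails at once if loupe is pushed more than 60 mm from its place (distance of loupe from where it was at the start of the episode above 0.06 m).
It fails at once if calculator is pushed more than 60 mm from its place (distance of calculator from where it was at the start of the episode above 0.06 m).
Of stand_125, stand_110, stand_95, stand_80 only 3 to 4 are there at a start; the rules pass over those that are not, and their reading is None.
At some moment in a run one of stand_125, stand_110, stand_95, stand_80 may be knocked a few centimetres aside while the robot is not near it.
It also fails if it takes over 210 s, if anything falls off the work surface, if the arm or the gripper's body presses on something with over 40 N, if the wrist force passes 120 N, or if a joint passes its speed limit or range.

## Robot

A 6-joint arm with a two-finger parallel gripper is mounted at the origin on the work surface. World frame = base frame: x ahead of the robot, y to its left, z up, the work surface at z = 0. Lengths are in m, angles in rad, forces in N, time in s.
With the tool pointing down it reaches from about 0.35 to 0.875 m from the base axis. Payload 4.2 kg.
Tool frame: the origin (TCP) lies between the finger pads; the fingertips stand 19 mm ahead of it and the grasp point (between the pads) is the TCP; z points along the fingers, x is the direction in which the jaws open and shut, and the axes are right-handed (so a half turn about z gives the same grasp; the last joint's range is limited). The gripper opens to 87 mm and grips with 3 to 60 N. Pads are 19 mm wide; open, the fingers measure 117 mm over their backs; the gripper's body (75 mm by 190 mm) begins 51 mm behind the grasp point.
Start: joints at [1.558, 0.385, 0.008, 0, -1.194, -0.259], TCP at [0.168, 0.602, 0.242] pointing down, gripper open.
Joint ranges: [-3.14, 3.14], [-1.21, 2.06], [-1.07, 1.41], [-3.16, 2.05], [-2.99, -0.16], [-3.1, 3.1]. Speed limits (rad/s): [2.79, 2.79, 3.14, 3.14, 3.14, 3.14].

## Interface

Orientations are given as a unit quaternion [w, x, y, z].
In Python, from cell import monitor, vision, env gives the robot as it stands.
- The arm moves only by the tool carry_out, never from a script. Its argument "rows" is a list of rows, each a list of 6 numbers: the shift along the tool's x, y, z in cm, then the turn, a rotation vector about the tool's x, y, z in degrees. A call has exactly 8 rows; each row is the pose to reach, as a shift and turn from the pose commanded when the call began, along the tool's axes at that moment; what a row does not reach only later rows make up. A row lasts 1/8 s, in which the tool goes at most 62.5 mm and 10.7 degrees, less where a joint would pass 70% of its speed; a pose out of reach is approached as far as the arm can. A call with a gripper value outside its range is refused whole. "claw" is the opening in per cent of the stroke, from 0 (shut) to 100 (fully open), set as the call begins (left out, the last holds). The fingers move at their own pace and stop on an object; "grip_force" is the grip in N (left out, the last holds). Time passes only in rows, so rows that repeat a pose let the fingers close, or fill a call up. It gives the time, the measured TCP pose, the force and the opening at its end, in the units of the state.
- monitor.state(): the state, without advancing time (a new reading comes with each control period).
- vision.get_image(name): name is "scene" or "top"; returns a dict with "image" (400x640x3 uint8, red, green, blue), "fx", "fy", "cx", "cy" (pixels), "R" (3x3) and "t" (3): a world point X has camera coordinates R X + t. Camera axes: x right, y down, z forward; pixel columns grow to the right and rows downward; lengths in m; the calibration is good to about 2 mm. A picture is of the moment at which its call begins. There is no depth.
- env.hand_in(): hands the job in, once; it reports no verdict.
The state is a dict: "clock": time; "joints": joint angles; "dq": joint speeds; "tau": joint torques, N m; "eef_pos": TCP position; "ee_rot": TCP orientation; "ft_force": force on the tool from outside, world axes, zero at the start; "torque": the same for the moment, N m; "width": opening from 0.0 (shut) to 1.0 (fully open).
Only numpy, scipy, OpenCV 4.12 (cv2) and the standard library are available. Lean on these libraries where they do the work, as an engineer would, in place of code of your own. Each camera call takes 0.05 s, during which the arm holds its last target. There are 200 camera calls.

## Working session

There is one attempt and no reset: what is moved stays moved. The work goes in short steps, Python scripts to look and compute and a tool call to move; the robot and the scene stay as the last step left them, time stands still between calls to the robot, and variables do not carry over. Pictures are saved under pics/ and viewed, about 12 in all and at most 16, crops included, and the job is handed in when it is done.

Besides the shell and the picture viewer there is one more tool, called after "Emit:" as name(argument=value, ...) on one line, values as JSON. carry_out: Moves the arm, as the interface text tells. Its arguments: {"type":"object","properties":{"rows":{"type":"array","items":{"type":"array","items":{"type":"number"}}},"claw":{"type":"number"},"grip_force":{"type":"number"}},"required":["rows"]}

```bash
mkdir -p pics
cat > h.py <<'E'
import numpy as np, cv2
from cell import monitor, vision, env
def grab(name, fn=None):
    d=vision.get_image(name); d['bgr']=cv2.cvtColor(d['image'],cv2.COLOR_RGB2BGR)
    if fn: cv2.imwrite('pics/'+fn,d['bgr'])
    return d
def ray(d,u,v,z):
    R=np.array(d['R']);t=np.array(d['t']); c=-R.T@t
    r=R.T@np.array([(u-d['cx'])/d['fx'],(v-d['cy'])/d['fy'],1.])
    return c+r*(z-c[2])/r[2]
def proj(d,X):
    p=np.array(d['R'])@np.array(X)+np.array(d['t']); return np.array([d['fx']*p[0]/p[2]+d['cx'],d['fy']*p[1]/p[2]+d['cy']])
E
python3 - <<'E'
from h import *
a=grab('scene','s1.png');b=grab('top','t1.png')
for d in(a,b): print(d['fx'],d['cx'],d['cy'],-np.array(d['R']).T@np.array(d['t']),np.round(d['R'],3).tolist())
print(monitor.state())
E
```

```text
367.28762888045543 316.8437781485702 197.57822223311425 [1.09062753 0.34258036 0.76718577] [[-0.506, 0.863, -0.003], [0.594, 0.345, -0.727], [-0.626, -0.369, -0.687]]
424.2813565305633 324.9386999935049 200.73212828686835 [0.42848072 0.0144981  1.19908695] [[-0.022, -1.0, -0.006], [-0.999, 0.022, -0.05], [0.05, 0.005, -0.999]]
{'clock': 0.1, 'joints': array([ 1.55759674e+00,  3.85490128e-01,  6.76388566e-03, -4.34970351e-04,
       -1.19400237e+00, -2.58566349e-01]), 'dq': array([ 0.00181284, -0.00179334,  0.00409565,  0.00296962, -0.00043394,
        0.00030968]), 'tau': array([-9.93558169e-04, -3.91690385e+01,  1.87933642e+01,  4.23188925e+00,
        1.34367059e-02, -7.07935692e-05]), 'eef_pos': array([0.16763867, 0.60157821, 0.24056318]), 'ee_rot': array([-7.53789846e-04, -6.04736211e-01,  7.96425226e-01, -6.37260294e-04]), 'ft_force': array([-0.48348229,  0.33526437, -0.36873535]), 'torque': array([0.01300049, 0.03462189, 0.05346044]), 'width': 0.9991685962685384}
```

View pics/s1.png

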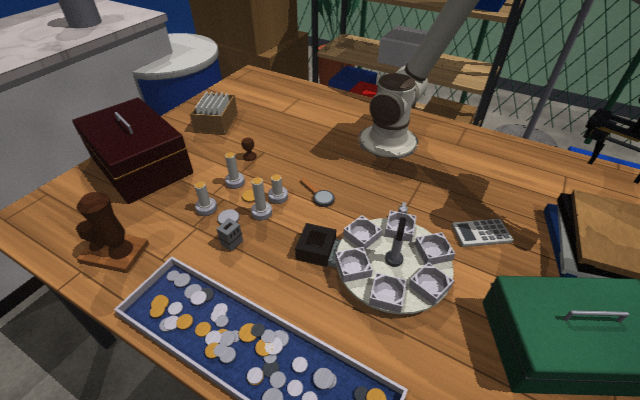

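View pics/t1.png

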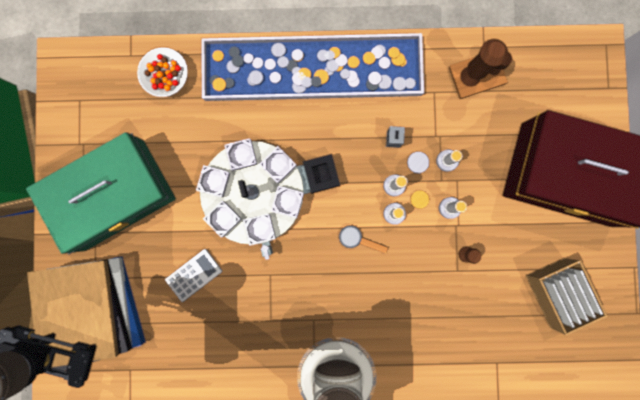

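The scene view shows four stands (at 205,200; 234,172; 260,200; 278,190), the battery at (230,235), the dock at (317,245) and the wheel at (395,262). The top view shows the wheel at (251,190), the dock at (322,174), the pointer at (267,250) and the battery at (396,136). I'll zoom in.

Run:
```python
import cv2,numpy as np
s=cv2.imread('pics/s1.png');t=cv2.imread('pics/t1.png')
A=cv2.resize(t[115:265,190:350],None,fx=5,fy=4,interpolation=cv2.INTER_CUBIC)
a=cv2.resize(t[110:230,375:475],None,fx=4,fy=4,interpolation=cv2.INTER_CUBIC)
b=cv2.resize(s[140:260,185:295],None,fx=3.6,fy=4,interpolation=cv2.INTER_CUBIC)
cv2.imwrite('pics/c1.png',cv2.resize(t[115:265,190:350],None,fx=4,fy=4,interpolation=cv2.INTER_CUBIC))
cv2.imwrite('pics/c2.png',np.hstack([a,b]))
```

```text
(no output)
```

View pics/c1.png

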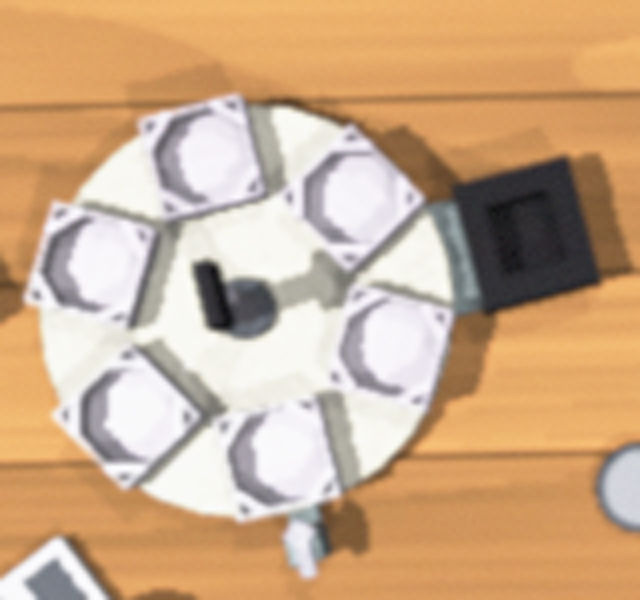

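View pics/c2.png

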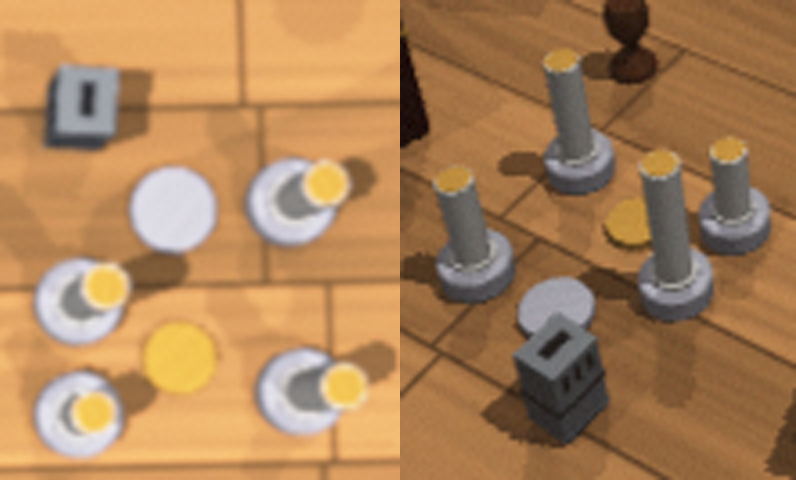

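```bash
cat > m.py <<'E'
from h import *
def load():
    return grab('scene'),grab('top')
def comps(m,amin=8):
    n,l,st,c=cv2.connectedComponentsWithStats(m.astype(np.uint8)); return [(l==i,st[i],c[i]) for i in range(1,n) if st[i][4]>=amin]
def tri(a,pa,b,pb):
    A=[];B=[]
    for d,p in((a,pa),(b,pb)):
        R=np.array(d['R']);t=np.array(d['t']);x=(p[0]-d['cx'])/d['fx'];y=(p[1]-d['cy'])/d['fy']
        A+= [R[0]-x*R[2],R[1]-y*R[2]];B+=[x*t[2]-t[0],y*t[2]-t[1]]
    X,r,_,_=np.linalg.lstsq(np.array(A),np.array(B),rcond=None);return X,float(np.sqrt(r[0]))*1e3 if len(r) else 0
def brass(d):
    h=cv2.cvtColor(d['bgr'],cv2.COLOR_BGR2HSV).astype(int);return (h[...,0]>=17)&(h[...,0]<=30)&(h[...,1]>120)&(h[...,2]>150)
E
python3 - <<'E'
from m import *
a,b=load()
print('top brass'); 
for d,(y0,y1,x0,x1) in((b,(130,225,380,475)),(a,(145,215,185,295))):
    m=brass(d);k=np.zeros_like(m);k[y0:y1,x0:x1]=1;m&=k
    for c in comps(m,12): print(c[1].tolist(),np.round(c[2],2))
# dock, black
for d,(y0,y1,x0,x1) in((b,(150,198,300,350)),(a,(220,270,290,342))):
    m=d['bgr'].max(2)<75; k=np.zeros_like(m);k[y0:y1,x0:x1]=1;m&=k
    c=max(comps(m),key=lambda c:c[1][4]); ct=cv2.findContours(c[0].astype(np.uint8),0,2)[0]; ct=max(ct,key=len)
    print('dock',c[1].tolist(),cv2.minAreaRect(ct))
    W=np.array([ray(d,u+.0,v+.0,.045)[:2] for u,v in ct[:,0]],np.float32)
    print(' world rect',cv2.minAreaRect(W*1000))
# knob top view & wheel ellipse
m=b['bgr'].max(2)<75;k=np.zeros_like(m);k[170:205,230:262]=1
for c in comps(m&k,5): print('knob',c[1].tolist(),c[2])
h=cv2.cvtColor(b['bgr'],cv2.COLOR_BGR2HSV);m=(h[...,1]<70)&(h[...,2]>90);k=np.zeros_like(m);k[130:250,190:308]=1
m=cv2.morphologyEx((m&k).astype(np.uint8),cv2.MORPH_CLOSE,np.ones((9,9)))
c=max(comps(m),key=lambda c:c[1][4]);ct=max(cv2.findContours(c[0].astype(np.uint8),0,2)[0],key=len)
W=np.array([ray(b,u,v,.032)[:2] for u,v in ct[:,0]],np.float32)*1000
print('wheel',cv2.fitEllipse(W),cv2.minEnclosingCircle(W),c[1].tolist())
# battery
for d,(y0,y1,x0,x1) in((b,(120,152,380,412)),(a,(212,252,212,248))):
    h=cv2.cvtColor(d['bgr'],cv2.COLOR_BGR2HSV);print('bat S/V');print(h[y0:y1:2,x0:x1:2,2])
E
```

```text
top brass
[439, 130, 21, 3, 33] [449.61 130.67]
[452, 151, 9, 9, 59] [456.15 155.42]
[397, 177, 9, 9, 62] [401.08 181.16]
[410, 190, 20, 19, 293] [419.51 199.16]
[397, 197, 12, 4, 34] [402.41 198.44]
[457, 202, 9, 9, 62] [460.89 206.19]
[467, 207, 8, 3, 17] [471.35 208.06]
[394, 209, 9, 8, 56] [398.11 212.59]
[400, 212, 39, 13, 268] [422.29 218.96]
[460, 212, 15, 12, 134] [467.19 217.32]
[448, 219, 9, 5, 19] [452.74 222.05]
[225, 152, 9, 6, 38] [229.05 154.29]
[272, 174, 9, 6, 39] [275.64 176.72]
[252, 177, 11, 7, 50] [256.5 180.2]
[195, 181, 10, 7, 45] [199.38 184.24]
[242, 189, 12, 12, 106] [248.15 195.03]
dock [303, 155, 37, 39, 941] ((320.8192138671875, 173.5038604736328), (32.97737503051758, 30.083086013793945), 74.74488067626953)
 world rect ((560.967041015625, 29.34586524963379), (90.49351501464844, 82.07177734375), 13.864675521850586)
dock [294, 223, 47, 47, 1440] ((319.41680908203125, 246.89935302734375), (49.316139221191406, 41.402713775634766), 11.768290519714355)
 world rect ((582.5110473632812, 40.834014892578125), (148.08505249023438, 112.3285903930664), 30.236570358276
[... 2142 characters left out ...]
 65  54  56 121 136 134]
 [154 148 150  67  48  51  48  94  83  49  56  33  58  62  35 125 140 138]
 [ 99 119  85  70  46  44  51  46  58  40  55  58  59  41  60 128 147 143]
 [158  81  58  50  38  45  47  48  61  52  60  59  44  58  57  92 150 146]
 [100  95  89  78  53  33  45  45  53  62  63  46  58  59  57  74 141 143]
 [ 96  99  94  92  65  49  49  37  47  52  47  58  60  57  51 108 133 138]
 [ 96  92  95  97  71  43  46  45  39  49  57  58  60  50 114 112 131 139]
 [ 93  94  93  92  97  71  47  49  45  57  60  61  46 112 110 114 142 141]
 [164 157  88  92  78  70  77  58  47  52  63  48  76  93 124 127 147 147]
 [170 171 164 118 103  69  72  74  80  59  66 138 148 123  84 108 144 146]]
```

Run:
```python
from m import *
a,b=load()
P=[((456.15,155.42),(229.05,154.29)),((401.08,181.16),(199.38,184.24)),((460.89,206.19),(256.5,180.2)),((398.11,212.59),(275.64,176.72))]
import itertools
T=[p[0] for p in P];S=[p[1] for p in P]
for i,t in enumerate(T):
    for j,s in enumerate(S):
        X,r=tri(b,t,a,s)
        if r<8: print(i,j,np.round(X*1000,1),round(r,1))
bgr=b['bgr'].astype(int)
m=(bgr[...,0]>=bgr[...,2]-4)&(bgr.max(2)>110);k=np.zeros_like(m);k[130:250,190:308]=1
for c in comps(m&k,150):
    ct=max(cv2.findContours(c[0].astype(np.uint8),0,2)[0],key=len)
    W=np.array([ray(b,u,v,.06)[:2] for u,v in ct[:,0]],np.float32)*1000
    print('pocket',c[1].tolist(),[np.round(x,1) for x in cv2.minAreaRect(W)])
# battery top
h=bgr.max(2);m=(h>135)&(h<180)&((bgr.max(2)-bgr.min(2))<40);k=np.zeros_like(m);k[120:152,384:412]=1
m=cv2.morphologyEx((m&k).astype(np.uint8),cv2.MORPH_CLOSE,np.ones((9,9)))
for c in comps(m,60):
    ct=max(cv2.findContours(c[0].astype(np.uint8),0,2)[0],key=len)
    W=np.array([ray(b,u,v,.07)[:2] for u,v in ct[:,0]],np.float32)*1000
    print('bat',c[1].tolist(),c[2],[np.round(x,1) for x in cv2.minAreaRect(W)],ray(b,*c[2],.07))
for n,X in dict(ptr=(.350,.183,.055),knob=(.513,.2235,.163),axis=(.513,.2235,.032)).items(): print(n,proj(b,X),proj(a,X))
cv2.imwrite('pics/c3.png',cv2.resize(a['bgr'][195:310,325:465],None,fx=5,fy=5,interpolation=cv2.INTER_CUBIC))
```

```text
0 1 [ 595.5 -326.9   94.8] 1.5
1 2 [ 528.3 -175.8  125. ] 1.6
2 0 [ 462.1 -329.6  110.8] 2.0
3 3 [ 449.5 -173.1   80.8] 1.4
pocket [225, 140, 32, 31, 702] [array([616. , 245.5]), array([72. , 74.1]), np.float64(14.8)]
pocket [257, 147, 39, 36, 721] [array([583.1, 150.4]), array([74.9, 80.2]), np.float64(44.0)]
pocket [197, 166, 33, 31, 694] [array([545.1, 319.5]), array([74.6, 72.6]), np.float64(73.6)]
pocket [271, 166, 37, 52, 880] [array([517., 109.]), array([ 82. , 140.4]), np.float64(73.3)]
pocket [205, 201, 36, 35, 715] [array([444.5, 296.5]), array([74.6, 71.8]), np.float64(44.1)]
pocket [243, 214, 33, 36, 778] [array([402.6, 195.5]), array([94.2, 74.2]), np.float64(12.5)]
bat [389, 127, 16, 16, 241] [396.46887967 134.49377593] [array([ 658.6, -176.2]), array([40.2, 40.8]), np.float64(88.3)] [ 0.65864456 -0.17605909  0.07      ]
ptr [265.27195761 252.54123159] [403.71611169 205.69417887]
knob [241.34254415 189.26518156] [402.53247016 222.06552825]
axis [250.95402427 192.91436811] [394.24202054 258.03715856]
```

View pics/c3.png

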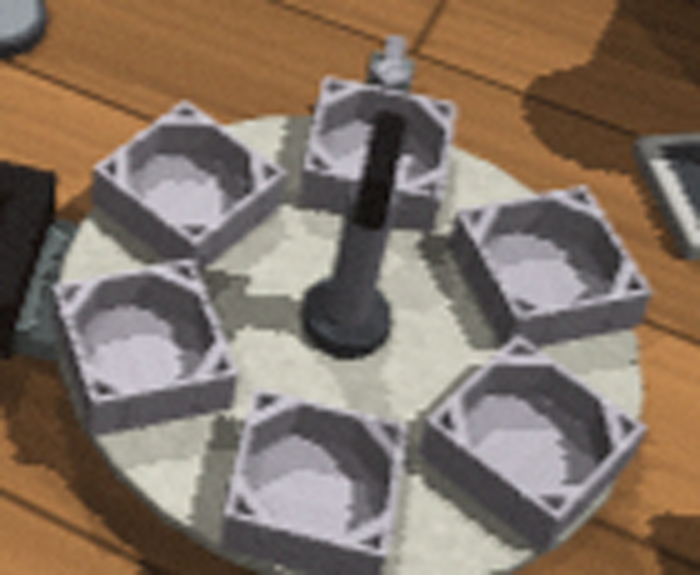

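Heights triangulate cleanly: the 125, 110, 95 and 80 stands are all present. The two estimates of the axis (dock and pockets) agree at about (513, 223.5) mm. I'll refine the battery and compute the first move.

```bash
cat > go.py <<'E'
import sys
from h import *
from scipy.spatial.transform import Rotation as Ro
def go(x,y,z,hd):
    s=monitor.state();q=s['ee_rot'];R=Ro.from_quat([q[1],q[2],q[3],q[0]]).as_matrix()
    d=R.T@(np.array([x,y,z])-s['eef_pos'])*100
    best=None
    for k in(0,180):
        c=np.cos(np.radians(hd+k));n=np.sin(np.radians(hd+k))
        T=np.array([[c,n,0],[n,-c,0],[0,0,-1]]).T
        T=np.array([[c,n,0],[n,-c,0],[0,0,-1]])
        rv=np.degrees(Ro.from_matrix(R.T@T).as_rotvec())
        if best is None or np.linalg.norm(rv)<np.linalg.norm(best): best=rv
    print('shift',np.round(d,2).tolist(),'turn',np.round(best,1).tolist(),'F',np.round(s['ft_force'],1).tolist(),'t',round(s['clock'],1),'at',np.round(s['eef_pos'],4).tolist(),'w',round(s['width']*87,1))
if __name__=='__main__': go(*map(float,sys.argv[1:5]))
E
python3 - <<'E'
from m import *
from go import go
a,b=load()
g=b['bgr'].astype(int);m=((g.max(2)-g.min(2))<45)&(g.max(2)>140);k=np.zeros_like(m);k[120:150,384:410]=1
m=cv2.morphologyEx((m&k).astype(np.uint8),cv2.MORPH_CLOSE,np.ones((7,7)))
c=max(comps(m,60),key=lambda c:c[1][4]);ct=max(cv2.findContours(c[0].astype(np.uint8),0,2)[0],key=len)
print(c[1].tolist(),c[2],cv2.minAreaRect(ct),ray(b,*c[2],.07))
W=np.array([ray(b,u,v,.07)[:2] for v,u in np.argwhere(c[0])]);w,V=np.linalg.eigh(np.cov(W.T));print(np.sqrt(12*w)*1000,V)
go(.659,-.176,.13,-97)
E
```

```text
[389, 126, 16, 17, 229] [396.45414847 134.1790393 ] ((396.7080383300781, 134.38055419921875), (14.501142501831055, 16.097599029541016), 3.814074993133545) [ 0.65949723 -0.17604534  0.07      ]
[38.12146553 44.05392507] [[-0.28713782 -0.95788928]
 [-0.95788928  0.28713782]]
shift [61.75, -68.21, 11.16] turn [-0.0, -0.0, -8.6] F [-0.3, 0.2, -0.9] t 0.4 at [0.1677, 0.602, 0.2414] w 86.7
```

Emit:
carry_out(rows=[[3.5, -4, 0, 0, 0, 0], [7.5, -8.5, 0, 0, 0, 0], [11.5, -12.8, 0, 0, 0, -2], [15.5, -17, 0, 0, 0, -3], [19.3, -21.3, 0, 0, 0, -4], [23.2, -25.6, 0, 0, 0, -5], [27, -29.8, 0, 0, 0, -6], [30.9, -34.1, 0, 0, 0, -7]], claw=100)

```text
clock: 1.4
eef_pos: [0.414, 0.2113, 0.242]
ee_rot: [0.001, -0.653, 0.758, 0.0]
ft_force: [0.1, 0.6, 0.7]
width: 1.0
```

```bash
python3 go.py .659 -.176 .2 -96
```

```text
shift [34.68, -29.95, 4.19] turn [-0.0, 0.1, -2.5] F [0.1, 0.6, 0.7] t 1.4 at [0.414, 0.2113, 0.242] w 87.0
```

Emit:
carry_out(rows=[[4.3, -3.7, 0.5, 0, 0, 0], [8.7, -7.5, 1, 0, 0, 0], [13, -11.2, 1.5, 0, 0, 0], [17.3, -15, 2, 0, 0, -1], [21.7, -18.7, 2.5, 0, 0, -2], [26, -22.4, 3, 0, 0, -2.5], [30.5, -26.4, 3.6, 0, 0, -2.5], [34.7, -30, 4.2, 0, 0, -2.5]])

```text
clock: 2.4
eef_pos: [0.6592, -0.1769, 0.1993]
ee_rot: [0.0, -0.669, 0.744, -0.0]
ft_force: [0.7, 0.7, 0.2]
width: 1.003
```

Emit:
carry_out(rows=[[0, 0, 0, 0, 0, 0], [0, 0, 2, 0, 0, 0], [0, 0, 4, 0, 0, 0], [0, 0, 6, 0, 0, 0], [0, 0, 8, 0, 0, 0], [0, 0, 9, 0, 0, 0], [0, 0, 9, 0, 0, 0], [0, 0, 9, 0, 0, 0]])

```text
clock: 3.4
eef_pos: [0.6588, -0.1748, 0.1107]
ee_rot: [0.001, -0.669, 0.743, -0.001]
ft_force: [0.4, -0.9, -0.3]
width: 1.001
```

```bash
python3 go.py .659 -.176 .055 -96
python3 - <<'E'
from h import *
a=grab('scene');b=grab('top')
cv2.imwrite('pics/g1.png',np.hstack([cv2.resize(b['bgr'][85:185,345:445],None,fx=4,fy=4),cv2.resize(a['bgr'][160:260,180:280],None,fx=4,fy=4)]))
E
```

```text
shift [0.11, -0.02, 5.57] turn [-0.1, -0.0, -0.0] F [0.4, -0.9, -0.3] t 3.4 at [0.6588, -0.1748, 0.1107] w 87.1
```

View pics/g1.png

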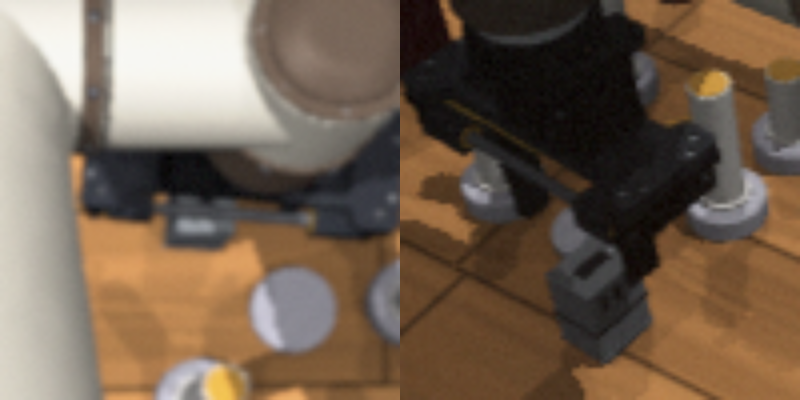

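Run:
```python
from h import *
a=grab('scene');b=grab('top')
h=np.radians(-96);u=np.array([np.cos(h),np.sin(h),0]);p=np.array([.6588,-.1748,.1107])
for n,X in dict(tcp=p,tipL=p+[0,0,-.019]+.05*u,tipR=p+[0,0,-.019]-.05*u,bodyL=p+[0,0,.051]+.095*u,bodyR=p+[0,0,.051]-.095*u,bat=[.6592,-.1760,.07]).items():
    print(n,(proj(b,X)-[345,85])*4,(proj(a,X)-[180,160])*4)
```

```text
tcp [214.1586235 184.8309424] [183.87332297 217.57613817]
tipL [285.21024595 197.14530092] [134.84221853 205.07208972]
tipR [133.49549849 184.85451876] [245.96499027 273.61451642]
bodyL [381.92385006 179.61987026] [63.64842461 96.23579786]
bodyR [ 74.37939899 154.74995485] [284.84222574 226.28758754]
bat [205.76235052 197.15670493] [193.04040754 261.47592565]
```

The gripper projects where it is seen, so the calibration is sound. I'll descend and grasp.

Emit:
carry_out(rows=[[0, 0, 1, 0, 0, 0], [0, 0, 2, 0, 0, 0], [0, 0, 3, 0, 0, 0], [0, 0, 4, 0, 0, 0], [0, 0, 5, 0, 0, 0], [0, 0, 5.5, 0, 0, 0], [0, 0, 5.5, 0, 0, 0], [0, 0, 5.5, 0, 0, 0]])

```text
clock: 4.6
eef_pos: [0.6586, -0.175, 0.055]
ee_rot: [0.0, -0.669, 0.744, -0.0]
ft_force: [1.4, 0.1, -0.2]
width: 1.0
```

Emit:
carry_out(rows=[[0, 0, 0, 0, 0, 0], [0, 0, 0, 0, 0, 0], [0, 0, 0, 0, 0, 0], [0, 0, 0, 0, 0, 0], [0, 0, 0, 0, 0, 0], [0, 0, 0, 0, 0, 0], [0, 0, 0, 0, 0, 0], [0, 0, 0, 0, 0, 0]], claw=0, grip_force=20)

```text
clock: 5.6
eef_pos: [0.6582, -0.175, 0.0545]
ee_rot: [-0.0, -0.669, 0.744, 0.0]
ft_force: [-0.1, 0.8, 0.4]
width: 0.458
```

Emit:
carry_out(rows=[[0, 0, -1, 0, 0, 0], [0, 0, -3, 0, 0, 0], [0, 0, -5, 0, 0, 0], [0, 0, -7, 0, 0, 0], [0, 0, -9, 0, 0, 0], [0, 0, -10, 0, 0, 0], [0, 0, -10, 0, 0, 0], [0, 0, -10, 0, 0, 0]])

```text
clock: 6.6
eef_pos: [0.6575, -0.1748, 0.1534]
ee_rot: [-0.001, -0.669, 0.744, 0.001]
ft_force: [-0.7, 0.5, -3.6]
width: 0.46
```

```bash
python3 go.py .561 .0293 .155 -76.3
python3 - <<'E'
from h import *
a=grab('scene');b=grab('top')
cv2.imwrite('pics/g2.png',np.hstack([cv2.resize(b['bgr'][85:185,345:445],None,fx=4,fy=4),cv2.resize(a['bgr'][130:230,180:280],None,fx=4,fy=4)]))
print((proj(a,[.659,-.1755,.17])-[180,130])*4,(proj(a,[.659,-.1755,.1])-[180,130])*4)
E
```

```text
shift [-19.28, 11.76, -0.13] turn [0.1, 0.0, -19.8] F [-0.7, 0.5, -3.6] t 6.6 at [0.6575, -0.1748, 0.1534] w 40.1
[165.40929374 267.89501719] [185.76377232 349.24859834]
```

View pics/g2.png

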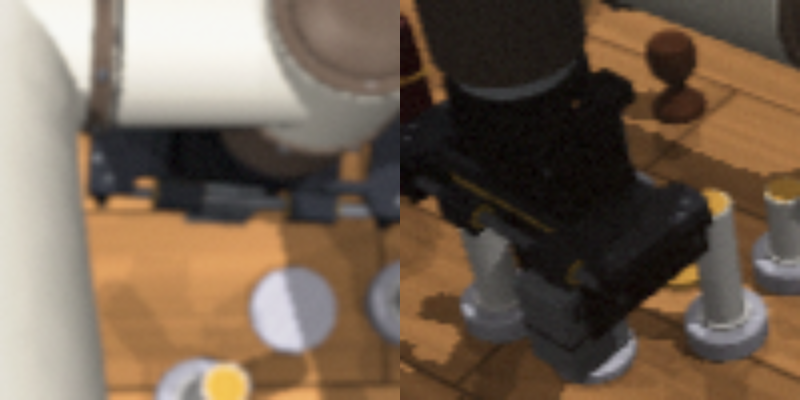

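Emit:
carry_out(rows=[[-2.4, 1.5, 0, 0, 0, -2.5], [-4.8, 3, 0, 0, 0, -5], [-7.2, 4.4, 0, 0, 0, -7.5], [-9.6, 5.9, 0, 0, 0, -10], [-12, 7.3, 0, 0, 0, -13], [-14.5, 8.8, 0, 0, 0, -16], [-17, 10.4, 0, 0, 0, -19], [-19.3, 11.8, 0, 0, 0, -19.8]])

```text
clock: 7.7
eef_pos: [0.5605, 0.0302, 0.1541]
ee_rot: [0.0, 0.787, -0.617, -0.0]
ft_force: [-0.1, 0.1, -1.9]
width: 0.459
```

Emit:
carry_out(rows=[[0, 0, 0, 0, 0, 0], [0, 0, 1, 0, 0, 0], [0, 0, 2, 0, 0, 0], [0, 0, 3, 0, 0, 0], [0, 0, 3.8, 0, 0, 0], [0, 0, 3.8, 0, 0, 0], [0, 0, 3.8, 0, 0, 0], [0, 0, 3.8, 0, 0, 0]])

```text
clock: 8.7
eef_pos: [0.5616, 0.0295, 0.117]
ee_rot: [-0.0, 0.787, -0.617, 0.0]
ft_force: [-0.6, 0.0, -1.6]
width: 0.459
```

```bash
python3 go.py .561 .0292 .07 -76.3
python3 - <<'E'
from h import *
a=grab('scene');b=grab('top')
cv2.imwrite('pics/g3.png',np.hstack([cv2.resize(b['bgr'][130:210,280:360],None,fx=5,fy=5),cv2.resize(a['bgr'][200:280,280:360],None,fx=5,fy=5)]))
for z in(.045,.06):print((proj(a,[.561,.0292,z])-[280,200])*5)
E
```

```text
shift [0.01, 0.07, 4.7] turn [-0.1, -0.0, 0.0] F [-0.6, 0.0, -1.6] t 8.7 at [0.5616, 0.0295, 0.117] w 39.9
[184.08515162 186.17339688]
[183.98279723 166.91364642]
```

View pics/g3.png

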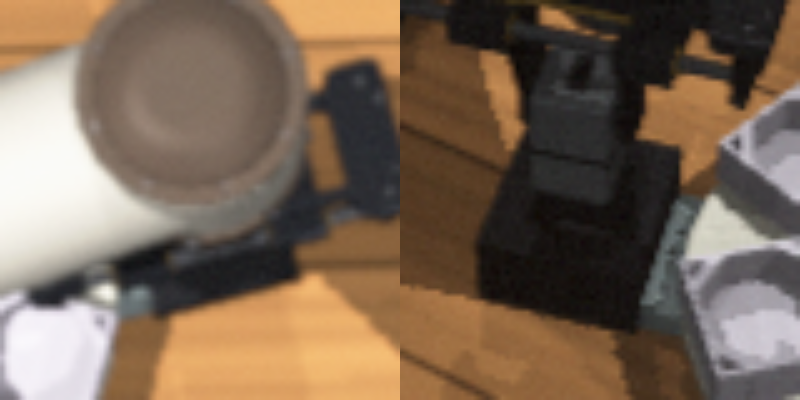

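The battery hangs over the hole (around 575,215 in the right crop). I'll descend in steps.

Emit:
carry_out(rows=[[0, 0.1, 0.5, 0, 0, 0], [0, 0.1, 1, 0, 0, 0], [0, 0.1, 1.3, 0, 0, 0], [0, 0.1, 1.6, 0, 0, 0], [0, 0.1, 1.8, 0, 0, 0], [0, 0.1, 2, 0, 0, 0], [0, 0.1, 2.2, 0, 0, 0], [0, 0.1, 2.2, 0, 0, 0]])

```text
clock: 9.8
eef_pos: [0.5606, 0.0292, 0.0946]
ee_rot: [-0.0, 0.787, -0.618, 0.0]
ft_force: [-0.4, 0.9, -2.2]
width: 0.464
```

Emit:
carry_out(rows=[[0, 0, 0.1, 0, 0, 0], [0, 0, 0.2, 0, 0, 0], [0, 0, 0.3, 0, 0, 0], [0, 0, 0.4, 0, 0, 0], [0, 0, 0.5, 0, 0, 0], [0, 0, 0.6, 0, 0, 0], [0, 0, 0.7, 0, 0, 0], [0, 0, 0.7, 0, 0, 0]])

```text
clock: 10.8
eef_pos: [0.561, 0.0294, 0.0877]
ee_rot: [-0.001, 0.787, -0.617, 0.0]
ft_force: [3.8, 0.5, -0.7]
width: 0.461
```

Emit:
carry_out(rows=[[0, -0.08, 0, 0, 0, 0], [0, -0.1, 0.2, 0, 0, 0], [0, -0.1, 0.4, 0, 0, 0], [0, -0.1, 0.6, 0, 0, 0], [0, -0.1, 0.8, 0, 0, 0], [0, -0.1, 1, 0, 0, 0], [0, -0.1, 1.2, 0, 0, 0], [0, -0.1, 1.2, 0, 0, 0]])

```text
clock: 11.8
eef_pos: [0.5612, 0.0294, 0.0753]
ee_rot: [0.0, 0.786, -0.618, -0.0]
ft_force: [3.5, 0.9, -2.8]
width: 0.463
```

Emit:
carry_out(rows=[[0, -0.08, 0, 0, 0, 0], [0, -0.08, 0.1, 0, 0, 0], [0, -0.08, 0.2, 0, 0, 0], [0, -0.08, 0.3, 0, 0, 0], [0, -0.08, 0.4, 0, 0, 0], [0, -0.08, 0.5, 0, 0, 0], [0, -0.08, 0.55, 0, 0, 0], [0, -0.08, 0.55, 0, 0, 0]])

```text
clock: 12.8
eef_pos: [0.5615, 0.0294, 0.0698]
ee_rot: [0.001, 0.786, -0.618, -0.0]
ft_force: [-1.1, -0.5, -2.3]
width: 0.456
```

```bash
python3 go.py .5616 .0294 .069 -76.4
```

```text
shift [0.0, -0.01, 0.08] turn [0.1, 0.0, 0.1] F [-1.1, -0.5, -2.3] t 12.8 at [0.5615, 0.0294, 0.0698] w 39.7
```

Emit:
carry_out(rows=[[0, 0, 0.05, 0, 0, 0], [0, 0, 0.1, 0, 0, 0], [0, 0, 0.15, 0, 0, 0], [0, 0, 0.15, 0, 0, 0], [0, 0, 0.15, 0, 0, 0], [0, 0, 0.15, 0, 0, 0], [0, 0, 0.15, 0, 0, 0], [0, 0, 0.15, 0, 0, 0]])

```text
clock: 13.8
eef_pos: [0.5617, 0.0295, 0.0694]
ee_rot: [0.0, 0.787, -0.617, -0.0]
ft_force: [-3.3, 0.7, 5.0]
width: 0.461
```

Emit:
carry_out(rows=[[0, 0, 0, 0, 0, 0], [0, 0, 0, 0, 0, 0], [0, 0, 0, 0, 0, 0], [0, 0, 0, 0, 0, 0], [0, 0, -1, 0, 0, 0], [0, 0, -2, 0, 0, 0], [0, 0, -3, 0, 0, 0], [0, 0, -4, 0, 0, 0]], claw=70)

```text
clock: 14.8
eef_pos: [0.5622, 0.0296, 0.1096]
ee_rot: [-0.0, 0.787, -0.618, 0.0]
ft_force: [0.0, -0.4, -0.3]
width: 0.703
```

Emit:
carry_out(rows=[[0, 0, -3, 0, 0, 0], [0, 0, -6, 0, 0, 0], [0, 4, -8, 0, 0, 0], [0, 8, -10, 0, 0, 0], [0, 13, -10, 0, 0, 0], [0, 18, -10, 0, 0, 0], [0, 18, -10, 0, 0, 0], [0, 18, -10, 0, 0, 0]])

```text
clock: 15.8
eef_pos: [0.3879, -0.0129, 0.2095]
ee_rot: [-0.001, 0.787, -0.617, 0.001]
ft_force: [-0.5, 0.4, 0.4]
width: 0.703
```

Run:
```python
from m import *
a=grab('scene');b=grab('top')
cv2.imwrite('pics/g4.png',np.hstack([cv2.resize(b['bgr'][130:210,280:360],None,fx=5,fy=5),cv2.resize(a['bgr'][200:280,280:360],None,fx=5,fy=5)]))
for d,(y0,y1,x0,x1) in((b,(130,230,370,475)),(a,(145,215,185,295))):
    m=brass(d);k=np.zeros_like(m);k[y0:y1,x0:x1]=1;m&=k
    for c in comps(m,20): print(c[1].tolist(),np.round(c[2],2))
for n,X in dict(btop=(.562,.0296,.085)).items(): print((proj(b,X)-[280,130])*5,(proj(a,X)-[280,200])*5)
```

```text
[441, 130, 23, 3, 38] [451.92 130.61]
[452, 151, 9, 9, 59] [456.15 155.42]
[397, 177, 9, 9, 62] [401.08 181.16]
[412, 190, 18, 19, 257] [420.12 199.02]
[370, 198, 7, 5, 26] [372.81 200.23]
[457, 203, 10, 8, 62] [460.98 206.26]
[394, 209, 9, 9, 59] [397.92 212.8 ]
[460, 212, 15, 12, 136] [467.15 217.39]
[447, 219, 10, 5, 21] [452.71 222.05]
[416, 221, 22, 4, 59] [427.8 222.9]
[225, 152, 9, 6, 37] [229.24 154.32]
[252, 177, 10, 7, 47] [256.38 180.36]
[195, 182, 10, 6, 44] [199.36 184.32]
[202.56191797 206.94225563] [183.48445161 135.44349259]
```

View pics/g4.png

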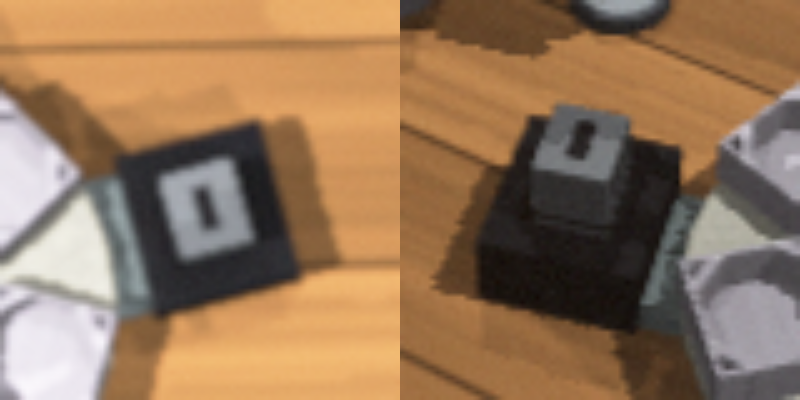

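The battery is home: it shows centred in the dock, and the wrist felt the bottom. Next is the 125 stand. I'll centre it with two crossed grips, since the pocket clearance is only 2 mm.

```bash
python3 go.py .5283 -.1758 .19 -160
```

```text
shift [19.16, -9.73, 1.9] turn [-0.0, 0.0, 83.7] F [0.1, -0.2, -0.3] t 15.9 at [0.3883, -0.0128, 0.2089] w 61.2
```

Emit:
carry_out(rows=[[2, -1, 0, 0, 0, 10.5], [5, -2.5, 0, 0, 0, 21], [8, -4, 0.3, 0, 0, 31.5], [11, -5.5, 0.6, 0, 0, 42], [14, -7, 1, 0, 0, 52.5], [16, -8.1, 1.4, 0, 0, 63], [18, -9.1, 1.7, 0, 0, 73.5], [19.2, -9.7, 1.9, 0, 0, 84]], claw=65)

```text
clock: 16.9
eef_pos: [0.5285, -0.1776, 0.1882]
ee_rot: [-0.001, -0.168, 0.986, 0.0]
ft_force: [-0.7, -0.5, 0.1]
width: 0.651
```

Emit:
carry_out(rows=[[0, 0, 0, 0, 0, 0], [0, 0, 0, 0, 0, 0], [0, 0, 0, 0, 0, 0], [0, 0, 2, 0, 0, 0], [0, 0, 4, 0, 0, 0], [0, 0, 4, 0, 0, 0], [0, 0, 4, 0, 0, 0], [0, 0, 4, 0, 0, 0]])

```text
clock: 17.9
eef_pos: [0.5276, -0.1766, 0.1507]
ee_rot: [0.001, -0.172, 0.985, -0.0]
ft_force: [0.3, 0.6, 1.1]
width: 0.65
```

```bash
python3 go.py .5283 -.1758 .095 -160
```

```text
shift [-0.08, 0.06, 5.57] turn [-0.1, 0.1, -0.2] F [0.3, 0.6, 1.1] t 17.9 at [0.5276, -0.1766, 0.1507] w 56.6
```

Emit:
carry_out(rows=[[-0.05, 0.05, 1, 0, 0, 0], [-0.05, 0.05, 2, 0, 0, 0], [-0.05, 0.05, 3, 0, 0, 0], [-0.05, 0.05, 4, 0, 0, 0], [-0.05, 0.05, 5, 0, 0, 0], [-0.05, 0.05, 5.5, 0, 0, 0], [-0.05, 0.05, 5.5, 0, 0, 0], [-0.05, 0.05, 5.5, 0, 0, 0]])

```text
clock: 18.9
eef_pos: [0.5276, -0.176, 0.0949]
ee_rot: [0.0, -0.171, 0.985, -0.0]
ft_force: [-0.1, -0.8, -0.1]
width: 0.649
```

Emit:
carry_out(rows=[[0, 0, 0, 0, 0, 0], [0, 0, 0, 0, 0, 0], [0, 0, 0, 0, 0, 0], [0, 0, 0, 0, 0, 0], [0, 0, 0, 0, 0, 0], [0, 0, 0, 0, 0, 0], [0, 0, 0, 0, 0, 0], [0, 0, 0, 0, 0, 0]], claw=0, grip_force=5)

```text
clock: 19.9
eef_pos: [0.5276, -0.176, 0.0947]
ee_rot: [0.0, -0.171, 0.985, -0.0]
ft_force: [1.1, 0.8, 1.4]
width: 0.343
```

Emit:
carry_out(rows=[[0, 0, 0, 0, 0, 0], [0, 0, 0, 0, 0, 0], [0, 0, 0, 0, 0, 0], [0, 0, 0, 0, 0, 0], [0, 0, 0, 0, 0, -10], [0, 0, 0, 0, 0, -20], [0, 0, 0, 0, 0, -30], [0, 0, 0, 0, 0, -40]], claw=65)

```text
clock: 20.9
eef_pos: [0.5272, -0.176, 0.0945]
ee_rot: [-0.0, -0.5, 0.866, 0.0]
ft_force: [0.6, -0.1, -0.4]
width: 0.649
```

Emit:
carry_out(rows=[[0, 0, 0, 0, 0, -10], [0, 0, 0, 0, 0, -20], [0, 0, 0, 0, 0, -30], [0, 0, 0, 0, 0, -40], [0, 0, 0, 0, 0, -44], [0, 0, 0, 0, 0, -44], [0, 0, 0, 0, 0, -44], [0, 0, 0, 0, 0, -44]])

```text
clock: 21.9
eef_pos: [0.5273, -0.176, 0.0946]
ee_rot: [0.0, 0.786, -0.618, -0.0]
ft_force: [0.3, 0.2, -1.2]
width: 0.651
```

Emit:
carry_out(rows=[[0, 0, 0, 0, 0, 0], [0, 0, 0, 0, 0, 0], [0, 0, 0, 0, 0, 0], [0, 0, 0, 0, 0, 0], [0, 0, 0, 0, 0, 0], [0, 0, 0, 0, 0, 0], [0, 0, 0, 0, 0, 0], [0, 0, 0, 0, 0, 0]], claw=0, grip_force=30)

```text
clock: 22.9
eef_pos: [0.5271, -0.1759, 0.0944]
ee_rot: [0.0, 0.787, -0.618, -0.0]
ft_force: [-0.4, 1.2, -1.3]
width: 0.339
```

Emit:
carry_out(rows=[[0, 0, -1, 0, 0, 0], [0, 0, -3, 0, 0, 0], [0, 0, -5, 0, 0, 0], [0, 0, -7, 0, 0, 0], [0, 0, -9, 0, 0, 0], [0, 0, -10, 0, 0, 0], [0, 0, -10, 0, 0, 0], [0, 0, -10, 0, 0, 0]])

```text
clock: 23.9
eef_pos: [0.5266, -0.1759, 0.1936]
ee_rot: [0.0, 0.786, -0.618, -0.001]
ft_force: [0.2, -0.4, -3.4]
width: 0.341
```

```bash
python3 go.py .4131 .1991 .195 -76.3
```

```text
shift [-39.12, 2.14, -0.1] turn [0.1, 0.1, 0.0] F [0.2, -0.4, -3.4] t 23.9 at [0.5266, -0.1759, 0.1936] w 29.7
```

Emit:
carry_out(rows=[[-4, 0.2, 0, 0, 0, 0], [-9, 0.5, 0, 0, 0, 0], [-14.5, 0.8, 0, 0, 0, 0], [-20, 1.1, 0, 0, 0, 0], [-26, 1.4, 0, 0, 0, 0], [-31, 1.7, 0, 0, 0, 0], [-35.5, 1.9, 0, 0, 0, 0], [-39.1, 2.1, 0, 0, 0, 0]])

```text
clock: 24.9
eef_pos: [0.4131, 0.2003, 0.1939]
ee_rot: [0.001, 0.787, -0.617, -0.0]
ft_force: [0.8, 0.3, -3.2]
width: 0.338
```

Emit:
carry_out(rows=[[0, 0, 0, 0, 0, 0], [0, 0, 0, 0, 0, 0], [0, 0, 0.5, 0, 0, 0], [0, 0, 1, 0, 0, 0], [0, 0, 2, 0, 0, 0], [0, 0, 3, 0, 0, 0], [0, 0, 3, 0, 0, 0], [0, 0, 3, 0, 0, 0]])

```text
clock: 25.9
eef_pos: [0.4143, 0.199, 0.1646]
ee_rot: [-0.0, 0.787, -0.617, 0.0]
ft_force: [0.3, 0.3, -2.3]
width: 0.341
```

```bash
python3 go.py .4131 .1991 .1295 -76.3
python3 - <<'E'
from h import *
a=grab('scene');b=grab('top')
cv2.imwrite('pics/g5.png',np.hstack([cv2.resize(b['bgr'][180:260,220:300],None,fx=5,fy=5),cv2.resize(a['bgr'][170:250,360:440],None,fx=5,fy=5)]))
print((proj(a,[.4131,.1991,.06])-[360,170]+.5)*5,(proj(a,[.4131,.1991,.072])-[360,170]+.5)*5)
E
```

```text
shift [-0.04, 0.12, 3.51] turn [-0.0, -0.0, 0.0] F [0.3, 0.3, -2.3] t 25.9 at [0.4143, 0.199, 0.1646] w 29.6
[208.72204158 258.20368956] [212.28842072 242.44811978]
```

View pics/g5.png

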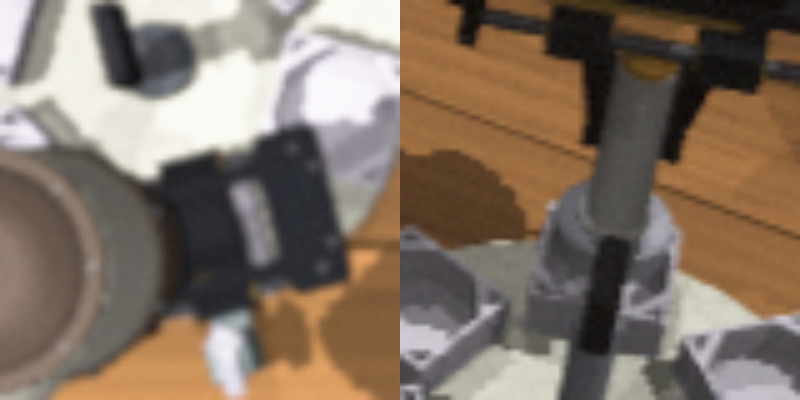

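Emit:
carry_out(rows=[[0, 0.1, 0.2, 0, 0, 0], [0, 0.1, 0.4, 0, 0, 0], [0, 0.1, 0.7, 0, 0, 0], [0, 0.1, 1, 0, 0, 0], [0, 0.1, 1.2, 0, 0, 0], [0, 0.1, 1.4, 0, 0, 0], [0, 0.1, 1.4, 0, 0, 0], [0, 0.1, 1.4, 0, 0, 0]])

```text
clock: 27.0
eef_pos: [0.4132, 0.1987, 0.1506]
ee_rot: [-0.0, 0.787, -0.618, 0.0]
ft_force: [0.1, 0.2, -3.5]
width: 0.334
```

Emit:
carry_out(rows=[[0, 0, 0.3, 0, 0, 0], [0, 0, 0.6, 0, 0, 0], [0, 0, 0.9, 0, 0, 0], [0, 0, 1.2, 0, 0, 0], [0, 0, 1.5, 0, 0, 0], [0, 0, 1.8, 0, 0, 0], [0, 0, 2, 0, 0, 0], [0, 0, 2, 0, 0, 0]])

```text
clock: 28.0
eef_pos: [0.4132, 0.1987, 0.1304]
ee_rot: [-0.0, 0.787, -0.618, 0.0]
ft_force: [0.8, 0.8, -4.2]
width: 0.337
```

Emit:
carry_out(rows=[[0, 0, 0, 0, 0, 0], [0, 0, 0, 0, 0, 0], [0, 0, 0, 0, 0, 0], [0, 0, -2, 0, 0, 0], [0, 0, -4, 0, 0, 0], [0, 0, -6, 0, 0, 0], [0, 0, -8, 0, 0, 0], [0, 0, -10, 0, 0, 0]], claw=65)

```text
clock: 29.0
eef_pos: [0.413, 0.1985, 0.2314]
ee_rot: [-0.0, 0.787, -0.618, 0.0]
ft_force: [-0.4, 0.7, -0.6]
width: 0.649
```

```bash
python3 go.py .5151 .2240 .23 -76.3
```

```text
shift [-0.05, -10.52, 0.14] turn [-0.0, 0.0, 0.0] F [-0.4, 0.7, -0.6] t 29.0 at [0.413, 0.1985, 0.2314] w 56.4
```

Next I'll move over the knob and down to z = 0.15, then grip gently to sense any offset.

Emit:
carry_out(rows=[[0, -3, 0, 0, 0, 0], [0, -6, 0, 0, 0, 0], [0, -9, 0, 0, 0, 0], [0, -10.5, 1.5, 0, 0, 0], [0, -10.5, 3.5, 0, 0, 0], [0, -10.5, 5.5, 0, 0, 0], [0, -10.5, 7.5, 0, 0, 0], [0, -10.5, 8.1, 0, 0, 0]])

```text
clock: 30.0
eef_pos: [0.5137, 0.2227, 0.1474]
ee_rot: [0.002, 0.786, -0.618, -0.001]
ft_force: [0.0, -0.3, 0.7]
width: 0.651
```

Emit:
carry_out(rows=[[0, 0, 0, 0, 0, 0], [0, 0, 0, 0, 0, 0], [0, 0, 0, 0, 0, 0], [0, 0, 0, 0, 0, 0], [0, 0, 0, 0, 0, 0], [0, 0, 0, 0, 0, 0], [0, 0, 0, 0, 0, 0], [0, 0, 0, 0, 0, 0]], claw=0, grip_force=15)

```text
clock: 31.0
eef_pos: [0.5151, 0.2241, 0.1498]
ee_rot: [-0.0, 0.787, -0.617, -0.0]
ft_force: [-2.5, 3.7, 2.8]
width: 0.16
```

```bash
python3 go.py .5151 .2240 .15 -76.3; python3 -c "
from h import *
print(monitor.state()['torque'])"
```

```text
shift [0.01, 0.0, -0.02] turn [-0.0, 0.0, 0.0] F [-2.5, 3.7, 2.8] t 31.0 at [0.5151, 0.2241, 0.1498] w 13.9
[ 1.09408297  0.69137812 -0.04004394]
```

Emit:
carry_out(rows=[[0, 0, 0, 0, 0, 5], [0, 0, 0, 0, 0, 13], [0, 0, 0, 0, 0, 22], [0, 0, 0, 0, 0, 31], [0, 0, 0, 0, 0, 40], [0, 0, 0, 0, 0, 49], [0, 0, 0, 0, 0, 56], [0, 0, 0, 0, 0, 60]], grip_force=30)

```text
clock: 32.0
eef_pos: [0.5157, 0.2261, 0.1498]
ee_rot: [0.002, -0.372, 0.928, 0.002]
ft_force: [-3.0, 9.5, -0.4]
width: 0.161
```

Emit:
carry_out(rows=[[0, 0, 0, 0, 0, 0], [0, 0, 0, 0, 0, 0], [0, 0, 0, 0, 0, 0], [0, 0, 0, 0, 0, 0], [0, 0, 0, 0, 0, 0], [0, 0, 0, 0, 0, 0], [0, 0, 0, 0, 0, 0], [0, 0, 0, 0, 0, 0]])

```text
clock: 33.0
eef_pos: [0.5158, 0.2261, 0.1498]
ee_rot: [0.002, -0.373, 0.928, 0.002]
ft_force: [-2.8, 9.4, 0.3]
width: 0.16
```

Emit:
carry_out(rows=[[0, 0, 0, 0, 0, 0], [0, 0, 0, 0, 0, 0], [0, 0, 0, 0, 0, 0], [0, 0, -1, 0, 0, 0], [0, 0, -3, 0, 0, 0], [0, 0, -5, 0, 0, 0], [0, 0, -7, 0, 0, 0], [0, 0, -8, 0, 0, 0]], claw=65)

```text
clock: 34.0
eef_pos: [0.5157, 0.2237, 0.2314]
ee_rot: [0.001, -0.372, 0.928, 0.0]
ft_force: [0.1, -1.3, -0.3]
width: 0.65
```

```bash
cat > st.py <<'E'
from m import *
def stands(xmin=370):
    a,b=load();T=[];S=[]
    for d,(y0,y1,x0,x1),L in((b,(140,240,375,490),T),(a,(135,225,170,300),S)):
        m=brass(d);k=np.zeros_like(m);k[y0:y1,x0:x1]=1;m&=k
        for c in comps(m,15):
            if c[1][2]<15 and c[1][3]<13: L.append(c[2])
    for t in T:
        for s in S:
            X,r=tri(b,t,a,s)
            if r<5 and min(abs(X[2]-h) for h in(.08,.095,.11,.125))<.004: print('stand',np.round(X*1000,1),round(r,1))
    return a,b
E
python3 - <<'E'
from st import *
a,b=stands()
cv2.imwrite('pics/g6.png',np.hstack([cv2.resize(b['bgr'][130:250,180:310],(433,400)),cv2.resize(a['bgr'][180:310,325:465],(431,400))])[:,:800])
E
python3 go.py .4621 -.3296 .2 -76.3
```

```text
stand [ 595.5 -327.    94.9] 1.7
stand [ 461.7 -329.6  110.4] 1.5
stand [ 405.2 -190.8   80.4] 2.0
shift [42.13, -36.29, 2.99] turn [-0.1, 0.1, -60.0] F [-0.4, 0.4, 0.4] t 34.1 at [0.5157, 0.2238, 0.231] w 56.4
```

View pics/g6.png

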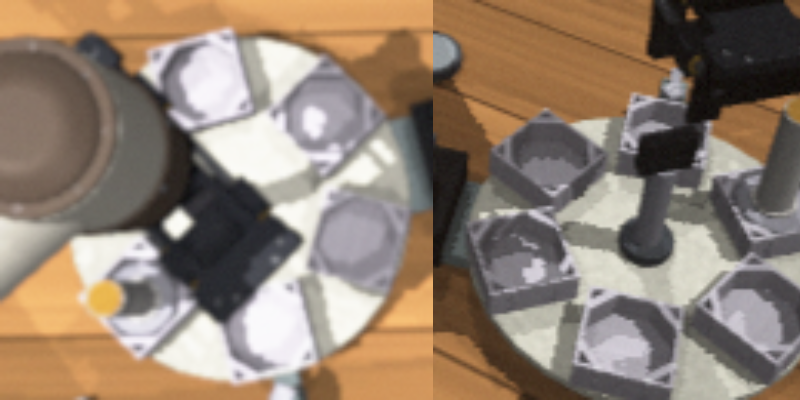

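The 125 stand is at station 1 and the next pocket is at the pointer. The 80 stand was knocked to (405,-191) mm. Next is the 110 stand.

Emit:
carry_out(rows=[[2.5, -2.1, 0, 0, 0, 0], [6, -5.2, 0, 0, 0, 0], [10.5, -9, 0, 0, 0, 0], [15, -12.9, 0, 0, 0, 0], [19.5, -16.8, 0, 0, 0, 0], [24, -20.7, 0, 0, 0, 0], [28.5, -24.6, 0, 0, 0, 0], [32, -27.6, 0, 0, 0, 0]])

```text
clock: 35.1
eef_pos: [0.4737, -0.1991, 0.2288]
ee_rot: [-0.001, -0.372, 0.928, 0.0]
ft_force: [0.8, 1.1, -0.4]
width: 0.65
```

Emit:
carry_out(rows=[[3, -2.6, 0, 0, 0, 0], [6, -5.2, 1, 0, 0, 0], [9, -7.8, 2, 0, 0, 0], [10.1, -8.7, 3, 0, 0, 0], [10.1, -8.7, 5, 0, 0, 0], [10.1, -8.7, 7, 0, 0, 0], [10.1, -8.7, 8, 0, 0, 0], [10.1, -8.7, 8, 0, 0, 0]])

```text
clock: 36.1
eef_pos: [0.4615, -0.3292, 0.1488]
ee_rot: [-0.001, -0.373, 0.928, 0.001]
ft_force: [0.1, 0.8, -0.2]
width: 0.651
```

```bash
python3 go.py .4619 -.3296 .083 -136.3
```

```text
shift [-0.01, -0.06, 6.58] turn [0.1, -0.1, 0.1] F [0.1, 0.8, -0.2] t 36.1 at [0.4615, -0.3292, 0.1488] w 56.7
```

Emit:
carry_out(rows=[[0, 0, 1, 0, 0, 0], [0, 0, 2.5, 0, 0, 0], [0, 0, 4, 0, 0, 0], [0, 0, 5, 0, 0, 0], [0, 0, 6, 0, 0, 0], [0, 0, 6.6, 0, 0, 0], [0, 0, 6.6, 0, 0, 0], [0, 0, 6.6, 0, 0, 0]])

```text
clock: 37.1
eef_pos: [0.4622, -0.3299, 0.0839]
ee_rot: [0.0, -0.372, 0.928, -0.0]
ft_force: [-0.0, -0.6, -0.6]
width: 0.649
```

Emit:
carry_out(rows=[[0, 0, 0, 0, 0, 0], [0, 0, 0, 0, 0, 0], [0, 0, 0, 0, 0, 0], [0, 0, 0, 0, 0, 0], [0, 0, 0, 0, 0, 0], [0, 0, 0, 0, 0, 0], [0, 0, 0, 0, 0, 0], [0, 0, 0, 0, 0, 0]], claw=0, grip_force=5)

```text
clock: 38.1
eef_pos: [0.462, -0.3298, 0.0837]
ee_rot: [0.0, -0.372, 0.928, -0.0]
ft_force: [0.4, 0.1, -0.2]
width: 0.343
```

Emit:
carry_out(rows=[[0, 0, 0, 0, 0, 0], [0, 0, 0, 0, 0, 0], [0, 0, 0, 0, 0, 0], [0, 0, 0, 0, 0, -10], [0, 0, 0, 0, 0, -20], [0, 0, 0, 0, 0, -30], [0, 0, 0, 0, 0, -40], [0, 0, 0, 0, 0, -50]], claw=65)

```text
clock: 39.1
eef_pos: [0.4617, -0.3298, 0.0835]
ee_rot: [0.0, 0.732, -0.682, -0.0]
ft_force: [0.3, -0.5, 0.5]
width: 0.65
```

Emit:
carry_out(rows=[[0, 0, 0, 0, 0, -10], [0, 0, 0, 0, 0, -10], [0, 0, 0, 0, 0, -10], [0, 0, 0, 0, 0, -10], [0, 0, 0, 0, 0, -10], [0, 0, 0, 0, 0, -10], [0, 0, 0, 0, 0, -10], [0, 0, 0, 0, 0, -10]])

```text
clock: 40.1
eef_pos: [0.4618, -0.3298, 0.0836]
ee_rot: [0.0, 0.787, -0.618, 0.0]
ft_force: [1.2, 0.8, 0.6]
width: 0.65
```

Emit:
carry_out(rows=[[0, 0, 0, 0, 0, 0], [0, 0, 0, 0, 0, 0], [0, 0, 0, 0, 0, 0], [0, 0, 0, 0, 0, 0], [0, 0, 0, 0, 0, 0], [0, 0, 0, 0, 0, 0], [0, 0, 0, 0, 0, 0], [0, 0, 0, 0, 0, 0]], claw=0, grip_force=30)

```text
clock: 41.1
eef_pos: [0.4617, -0.3296, 0.0834]
ee_rot: [0.0, 0.787, -0.618, -0.0]
ft_force: [-1.2, 1.6, -0.7]
width: 0.337
```

Emit:
carry_out(rows=[[0, 0, -1, 0, 0, 0], [0, 0, -3, 0, 0, 0], [0, 0, -5, 0, 0, 0], [0, 0, -7, 0, 0, 0], [0, 0, -9, 0, 0, 0], [0, 0, -11, 0, 0, 0], [0, 0, -11, 0, 0, 0], [0, 0, -11, 0, 0, 0]])

```text
clock: 42.1
eef_pos: [0.4611, -0.3294, 0.1926]
ee_rot: [-0.0, 0.786, -0.618, -0.001]
ft_force: [-0.3, -0.5, -3.4]
width: 0.338
```

```bash
python3 go.py .4140 .1993 .193 -76.3
```

```text
shift [-52.48, -7.95, 0.03] turn [0.1, 0.1, 0.0] F [-0.3, -0.5, -3.4] t 42.1 at [0.4611, -0.3294, 0.1926] w 29.4
```

Emit:
carry_out(rows=[[-2.5, -0.4, 0, 0, 0, 0], [-6.5, -1, 0, 0, 0, 0], [-11.5, -1.7, 0, 0, 0, 0], [-17, -2.6, 0, 0, 0, 0], [-22.5, -3.4, 0, 0, 0, 0], [-28, -4.2, 0, 0, 0, 0], [-33, -5, 0, 0, 0, 0], [-37, -5.6, 0, 0, 0, 0]])

```text
clock: 43.1
eef_pos: [0.4274, 0.0445, 0.1928]
ee_rot: [0.001, 0.787, -0.617, -0.0]
ft_force: [1.1, 0.4, -3.1]
width: 0.339
```

Emit:
carry_out(rows=[[-4, -0.6, 0, 0, 0, 0], [-9, -1.3, 0, 0, 0, 0], [-13, -2, 0, 0, 0, 0], [-15.5, -2.35, 0, 0, 0, 0], [-15.5, -2.35, 1, 0, 0, 0], [-15.5, -2.35, 2, 0, 0, 0], [-15.5, -2.35, 3, 0, 0, 0], [-15.5, -2.35, 3, 0, 0, 0]])

```text
clock: 44.1
eef_pos: [0.4139, 0.1978, 0.1623]
ee_rot: [0.002, 0.786, -0.618, -0.0]
ft_force: [-0.2, 0.9, -3.6]
width: 0.336
```

```bash
python3 go.py .4140 .1993 .1184 -76.3
```

```text
shift [-0.15, -0.06, 4.39] turn [0.2, -0.1, -0.0] F [-0.2, 0.9, -3.6] t 44.1 at [0.4139, 0.1978, 0.1623] w 29.2
```

Emit:
carry_out(rows=[[-0.05, -0.05, 0, 0, 0, 0], [-0.05, -0.05, 0.5, 0, 0, 0], [-0.05, -0.05, 1, 0, 0, 0], [-0.05, -0.05, 1.4, 0, 0, 0], [-0.05, -0.05, 1.8, 0, 0, 0], [-0.05, -0.05, 2, 0, 0, 0], [-0.05, -0.05, 2.2, 0, 0, 0], [-0.05, -0.05, 2.2, 0, 0, 0]])

```text
clock: 45.1
eef_pos: [0.4148, 0.1997, 0.1414]
ee_rot: [0.0, 0.787, -0.618, -0.0]
ft_force: [-0.3, 0.3, -3.5]
width: 0.338
```

Emit:
carry_out(rows=[[0, 0.05, 0.3, 0, 0, 0], [0, 0.05, 0.6, 0, 0, 0], [0, 0.05, 0.9, 0, 0, 0], [0, 0.05, 1.2, 0, 0, 0], [0, 0.05, 1.5, 0, 0, 0], [0, 0.05, 1.8, 0, 0, 0], [0, 0.05, 2.2, 0, 0, 0], [0, 0.05, 2.2, 0, 0, 0]])

```text
clock: 46.1
eef_pos: [0.4141, 0.1994, 0.1192]
ee_rot: [0.0, 0.787, -0.618, -0.0]
ft_force: [0.0, 0.5, -3.9]
width: 0.339
```

Emit:
carry_out(rows=[[0, 0, 0, 0, 0, 0], [0, 0, 0, 0, 0, 0], [0, 0, 0, 0, 0, 0], [0, 0, -2, 0, 0, 0], [0, 0, -4.5, 0, 0, 0], [0, 0, -7, 0, 0, 0], [0, 0, -9, 0, 0, 0], [0, 0, -11, 0, 0, 0]], claw=65)

```text
clock: 47.1
eef_pos: [0.4144, 0.1996, 0.2306]
ee_rot: [-0.0, 0.787, -0.618, 0.0]
ft_force: [-0.2, -0.2, -0.9]
width: 0.647
```

Emit:
carry_out(rows=[[0, -2, 0, 0, 0, 8], [0, -4, 0, 0, 0, 18], [0, -6, 0, 0, 0, 28], [0, -8, 0, 0, 0, 38], [0, -9.5, 0, 0, 0, 48], [0, -10.5, 0, 0, 0, 58], [0, -10.5, 0, 0, 0, 60], [0, -10.5, 0, 0, 0, 60]])

```text
clock: 48.1
eef_pos: [0.516, 0.2243, 0.2296]
ee_rot: [-0.0, -0.373, 0.928, 0.0]
ft_force: [-0.2, 0.1, -0.2]
width: 0.651
```

```bash
python3 go.py .5165 .2245 .15 -136.3
```

```text
shift [-0.05, -0.02, 7.96] turn [0.0, -0.0, 0.1] F [-0.2, 0.1, -0.2] t 48.1 at [0.516, 0.2243, 0.2296] w 56.7
```

Emit:
carry_out(rows=[[0, 0, 1, 0, 0, 0], [0, 0, 2.5, 0, 0, 0], [0, 0, 4, 0, 0, 0], [0, 0, 5.5, 0, 0, 0], [0, 0, 7, 0, 0, 0], [0, 0, 8, 0, 0, 0], [0, 0, 8, 0, 0, 0], [0, 0, 8, 0, 0, 0]])

```text
clock: 49.1
eef_pos: [0.5168, 0.2248, 0.15]
ee_rot: [0.001, -0.372, 0.928, 0.0]
ft_force: [-1.2, -0.4, -0.1]
width: 0.65
```

Emit:
carry_out(rows=[[0, 0, 0, 0, 0, 0], [0, 0, 0, 0, 0, 0], [0, 0, 0, 0, 0, 0], [0, 0, 0, 0, 0, 0], [0, 0, 0, 0, 0, 0], [0, 0, 0, 0, 0, 0], [0, 0, 0, 0, 0, 0], [0, 0, 0, 0, 0, 0]], claw=0, grip_force=15)

```text
clock: 50.1
eef_pos: [0.5169, 0.225, 0.1497]
ee_rot: [0.001, -0.372, 0.928, 0.0]
ft_force: [2.1, 1.1, -2.0]
width: 0.159
```

Emit:
carry_out(rows=[[0, 0, 0, 0, 0, 5], [0, 0, 0, 0, 0, 13], [0, 0, 0, 0, 0, 22], [0, 0, 0, 0, 0, 31], [0, 0, 0, 0, 0, 40], [0, 0, 0, 0, 0, 49], [0, 0, 0, 0, 0, 56], [0, 0, 0, 0, 0, 60]], grip_force=30)

```text
clock: 51.1
eef_pos: [0.5173, 0.2251, 0.1497]
ee_rot: [0.001, 0.143, 0.99, 0.001]
ft_force: [3.4, 2.1, -2.9]
width: 0.158
```

Emit:
carry_out(rows=[[0, 0, 0, 0, 0, 0], [0, 0, 0, 0, 0, 0], [0, 0, 0, 0, 0, 0], [0, 0, 0, 0, 0, 0], [0, 0, 0, 0, 0, 0], [0, 0, 0, 0, 0, 0], [0, 0, 0, 0, 0, 0], [0, 0, 0, 0, 0, 0]])

```text
clock: 52.1
eef_pos: [0.5174, 0.2251, 0.1496]
ee_rot: [0.001, 0.141, 0.99, 0.001]
ft_force: [4.4, 2.7, -2.7]
width: 0.157
```

Emit:
carry_out(rows=[[0, 0, 0, 0, 0, 0], [0, 0, 0, 0, 0, 0], [0, 0, 0, 0, 0, 0], [0, 0, -1, 0, 0, 0], [0, 0, -3, 0, 0, 0], [0, 0, -5, 0, 0, 0], [0, 0, -7, 0, 0, 0], [0, 0, -8, 0, 0, 0]], claw=65)

```text
clock: 53.1
eef_pos: [0.5167, 0.2247, 0.2314]
ee_rot: [0.001, 0.141, 0.99, 0.001]
ft_force: [-0.4, 0.1, -0.3]
width: 0.649
```

```bash
python3 - <<'E'
from st import *
a,b=stands()
cv2.imwrite('pics/g7.png',np.hstack([cv2.resize(b['bgr'][130:250,180:310],(433,400)),cv2.resize(a['bgr'][180:310,325:465],(431,400))])[:,:800])
E
python3 go.py .5955 -.327 .2 -166.3
```

```text
stand [ 595.4 -326.8   95.2] 1.4
stand [ 405.2 -190.8   80.4] 2.0
shift [-23.01, -50.77, 3.03] turn [0.1, 0.1, -30.0] F [0.8, -0.3, -1.0] t 53.2 at [0.5168, 0.2248, 0.231] w 56.2
```

View pics/g7.png

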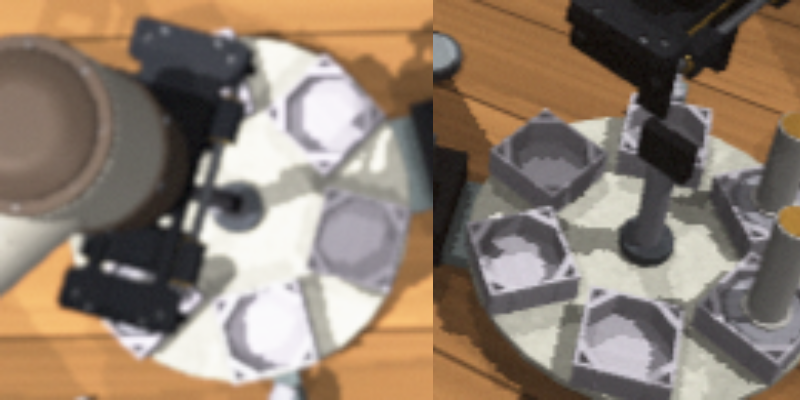

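Emit:
carry_out(rows=[[-1.2, -2.6, 0, 0, 0, -4], [-3, -6.5, 0, 0, 0, -8], [-5.2, -11.5, 0, 0, 0, -12], [-7.5, -16.6, 0, 0, 0, -16], [-9.8, -21.7, 0, 0, 0, -20], [-12.1, -26.8, 0, 0, 0, -24], [-14.3, -31.6, 0, 0, 0, -28], [-16, -35.3, 0, 0, 0, -30]])

```text
clock: 54.2
eef_pos: [0.5705, -0.1612, 0.2284]
ee_rot: [-0.001, -0.12, 0.993, 0.0]
ft_force: [0.8, -0.5, -0.2]
width: 0.651
```

```bash
python3 go.py .5954 -.3268 .16 -166.3
```

```text
shift [1.5, -16.68, 6.83] turn [0.0, -0.1, 0.0] F [0.8, -0.5, -0.2] t 54.2 at [0.5705, -0.1612, 0.2284] w 56.6
```

Emit:
carry_out(rows=[[0.4, -4, 0, 0, 0, 0], [0.8, -9, 1, 0, 0, 0], [1.3, -14, 2, 0, 0, 0], [1.5, -16.7, 3.5, 0, 0, 0], [1.5, -16.7, 5.5, 0, 0, 0], [1.5, -16.7, 6.8, 0, 0, 0], [1.5, -16.7, 6.8, 0, 0, 0], [1.5, -16.7, 6.8, 0, 0, 0]])

```text
clock: 55.2
eef_pos: [0.5966, -0.3247, 0.1624]
ee_rot: [0.001, -0.12, 0.993, -0.0]
ft_force: [0.3, -0.5, 0.4]
width: 0.652
```

```bash
python3 go.py .5954 -.3268 .07 -166.3
```

```text
shift [0.18, -0.16, 9.24] turn [-0.1, 0.1, 0.1] F [0.3, -0.5, 0.4] t 55.2 at [0.5966, -0.3247, 0.1624] w 56.7
```

Emit:
carry_out(rows=[[0.1, -0.1, 1, 0, 0, 0], [0.1, -0.1, 3, 0, 0, 0], [0.1, -0.1, 5, 0, 0, 0], [0.1, -0.1, 7, 0, 0, 0], [0.1, -0.1, 8.5, 0, 0, 0], [0.1, -0.1, 9.2, 0, 0, 0], [0.1, -0.1, 9.2, 0, 0, 0], [0.1, -0.1, 9.2, 0, 0, 0]])

```text
clock: 56.2
eef_pos: [0.5959, -0.3264, 0.0704]
ee_rot: [0.001, -0.12, 0.993, -0.0]
ft_force: [0.5, 0.7, 0.4]
width: 0.653
```

Emit:
carry_out(rows=[[0, 0, 0, 0, 0, 0], [0, 0, 0, 0, 0, 0], [0, 0, 0, 0, 0, 0], [0, 0, 0, 0, 0, 0], [0, 0, 0, 0, 0, 0], [0, 0, 0, 0, 0, 0], [0, 0, 0, 0, 0, 0], [0, 0, 0, 0, 0, 0]], claw=0, grip_force=5)

```text
clock: 57.2
eef_pos: [0.5958, -0.3262, 0.0698]
ee_rot: [0.001, -0.12, 0.993, -0.0]
ft_force: [2.9, 1.3, 2.2]
width: 0.343
```

Emit:
carry_out(rows=[[0, 0, 0, 0, 0, 0], [0, 0, 0, 0, 0, 0], [0, 0, 0, 0, 0, 0], [0, 0, 0, 0, 0, -10], [0, 0, 0, 0, 0, -20], [0, 0, 0, 0, 0, -30], [0, 0, 0, 0, 0, -40], [0, 0, 0, 0, 0, -50]], claw=65)

```text
clock: 58.2
eef_pos: [0.595, -0.3262, 0.0694]
ee_rot: [-0.0, -0.53, 0.848, 0.0]
ft_force: [0.6, -0.5, -0.7]
width: 0.65
```

Emit:
carry_out(rows=[[0, 0, 0, 0, 0, -10], [0, 0, 0, 0, 0, -20], [0, 0, 0, 0, 0, -30], [0, 0, 0, 0, 0, -40], [0, 0, 0, 0, 0, -40], [0, 0, 0, 0, 0, -40], [0, 0, 0, 0, 0, -40], [0, 0, 0, 0, 0, -40]])

```text
clock: 59.2
eef_pos: [0.5953, -0.3262, 0.0696]
ee_rot: [0.0, 0.786, -0.618, -0.0]
ft_force: [-1.0, 0.4, 0.5]
width: 0.65
```

Emit:
carry_out(rows=[[0, 0, 0, 0, 0, 0], [0, 0, 0, 0, 0, 0], [0, 0, 0, 0, 0, 0], [0, 0, 0, 0, 0, 0], [0, 0, 0, 0, 0, 0], [0, 0, 0, 0, 0, 0], [0, 0, 0, 0, 0, 0], [0, 0, 0, 0, 0, 0]], claw=0, grip_force=30)

```text
clock: 60.2
eef_pos: [0.5952, -0.326, 0.0694]
ee_rot: [-0.0, 0.787, -0.618, -0.0]
ft_force: [-0.2, 1.3, 0.0]
width: 0.34
```

Emit:
carry_out(rows=[[0, 0, -1, 0, 0, 0], [0, 0, -3, 0, 0, 0], [0, 0, -5, 0, 0, 0], [0, 0, -7, 0, 0, 0], [0, 0, -9, 0, 0, 0], [0, 0, -11, 0, 0, 0], [0, 0, -11, 0, 0, 0], [0, 0, -11, 0, 0, 0]])

```text
clock: 61.2
eef_pos: [0.5946, -0.3259, 0.1783]
ee_rot: [0.0, 0.786, -0.618, -0.001]
ft_force: [-0.8, 0.2, -4.0]
width: 0.338
```

```bash
python3 go.py .4145 .1996 .18 -76.3
```

```text
shift [-55.32, 5.05, -0.07] turn [0.1, 0.1, -0.0] F [-0.8, 0.2, -4.0] t 61.2 at [0.5946, -0.3259, 0.1783] w 29.4
```

Emit:
carry_out(rows=[[-2.5, 0.2, 0, 0, 0, 0], [-6.5, 0.6, 0, 0, 0, 0], [-11.5, 1.05, 0, 0, 0, 0], [-17, 1.55, 0, 0, 0, 0], [-22.5, 2.05, 0, 0, 0, 0], [-28, 2.55, 0, 0, 0, 0], [-33.5, 3.05, 0, 0, 0, 0], [-38, 3.5, 0, 0, 0, 0]])

```text
clock: 62.2
eef_pos: [0.4697, 0.0361, 0.1788]
ee_rot: [0.001, 0.787, -0.617, -0.0]
ft_force: [0.2, 0.5, -3.2]
width: 0.339
```

Emit:
carry_out(rows=[[-4.5, 0.4, 0, 0, 0, 0], [-10, 0.9, 0, 0, 0, 0], [-14.5, 1.3, 0, 0, 0, 0], [-17.3, 1.55, 0, 0, 0, 0], [-17.3, 1.55, 1, 0, 0, 0], [-17.3, 1.55, 2, 0, 0, 0], [-17.3, 1.55, 3, 0, 0, 0], [-17.3, 1.55, 3, 0, 0, 0]])

```text
clock: 63.2
eef_pos: [0.4146, 0.1977, 0.1483]
ee_rot: [0.002, 0.786, -0.618, -0.0]
ft_force: [-0.2, -0.2, -3.5]
width: 0.337
```

```bash
python3 go.py .4145 .1996 .1044 -76.3
```

```text
shift [-0.2, -0.04, 4.39] turn [0.2, -0.1, -0.1] F [-0.2, -0.2, -3.5] t 63.2 at [0.4146, 0.1977, 0.1483] w 29.3
```

Same transient as with the 110 stand, so I'll use the same correction.

Emit:
carry_out(rows=[[-0.05, 0, 0, 0, 0, 0], [-0.05, 0, 0.5, 0, 0, 0], [-0.05, 0, 1, 0, 0, 0], [-0.05, 0, 1.4, 0, 0, 0], [-0.05, 0, 1.8, 0, 0, 0], [-0.05, 0, 2, 0, 0, 0], [-0.05, 0, 2.2, 0, 0, 0], [-0.05, 0, 2.2, 0, 0, 0]])

```text
clock: 64.2
eef_pos: [0.4149, 0.1995, 0.1275]
ee_rot: [0.0, 0.787, -0.618, 0.0]
ft_force: [0.5, -0.2, -3.0]
width: 0.34
```

Emit:
carry_out(rows=[[0, 0.03, 0.3, 0, 0, 0], [0, 0.03, 0.6, 0, 0, 0], [0, 0.03, 0.9, 0, 0, 0], [0, 0.03, 1.2, 0, 0, 0], [0, 0.03, 1.5, 0, 0, 0], [0, 0.03, 1.8, 0, 0, 0], [0, 0.03, 2.2, 0, 0, 0], [0, 0.03, 2.2, 0, 0, 0]])

```text
clock: 65.2
eef_pos: [0.4145, 0.1992, 0.1052]
ee_rot: [0.0, 0.787, -0.618, -0.0]
ft_force: [0.3, -0.4, -4.1]
width: 0.341
```

Emit:
carry_out(rows=[[0, 0, 0, 0, 0, 0], [0, 0, 0, 0, 0, 0], [0, 0, 0, 0, 0, 0], [0, 0, -2, 0, 0, 0], [0, 0, -5, 0, 0, 0], [0, 0, -8, 0, 0, 0], [0, 0, -11, 0, 0, 0], [0, 0, -12.5, 0, 0, 0]], claw=65)

```text
clock: 66.2
eef_pos: [0.4153, 0.1999, 0.2327]
ee_rot: [-0.002, 0.787, -0.617, 0.0]
ft_force: [-0.5, 0.1, -0.1]
width: 0.647
```

Emit:
carry_out(rows=[[0, -2, 0, 0, 0, -8], [0, -4, 0, 0, 0, -18], [0, -6, 0, 0, 0, -28], [0, -8, 0, 0, 0, -38], [0, -9.5, 0, 0, 0, -48], [0, -10.5, 0, 0, 0, -58], [0, -10.5, 0, 0, 0, -60], [0, -10.5, 0, 0, 0, -60]])

```text
clock: 67.2
eef_pos: [0.5163, 0.2242, 0.2306]
ee_rot: [0.0, 0.99, -0.143, -0.0]
ft_force: [-0.4, -0.2, 0.2]
width: 0.65
```

```bash
python3 go.py .517 .225 .15 -16.3
```

```text
shift [0.05, -0.1, 8.06] turn [0.0, 0.0, -0.1] F [-0.4, -0.2, 0.2] t 67.2 at [0.5163, 0.2242, 0.2306] w 56.5
```

Emit:
carry_out(rows=[[0.05, -0.1, 1, 0, 0, 0], [0.05, -0.1, 2.5, 0, 0, 0], [0.05, -0.1, 4, 0, 0, 0], [0.05, -0.1, 5.5, 0, 0, 0], [0.05, -0.1, 7, 0, 0, 0], [0.05, -0.1, 8, 0, 0, 0], [0.05, -0.1, 8, 0, 0, 0], [0.05, -0.1, 8, 0, 0, 0]])

```text
clock: 68.2
eef_pos: [0.5178, 0.2254, 0.151]
ee_rot: [-0.0, 0.99, -0.141, 0.0]
ft_force: [-0.0, 0.0, 0.6]
width: 0.655
```

Emit:
carry_out(rows=[[0, 0, 0, 0, 0, 0], [0, 0, 0, 0, 0, 0], [0, 0, 0, 0, 0, 0], [0, 0, 0, 0, 0, 0], [0, 0, 0, 0, 0, 0], [0, 0, 0, 0, 0, 0], [0, 0, 0, 0, 0, 0], [0, 0, 0, 0, 0, 0]], claw=0, grip_force=15)

```text
clock: 69.2
eef_pos: [0.5174, 0.2252, 0.1506]
ee_rot: [0.0, 0.99, -0.142, 0.0]
ft_force: [-0.8, -0.6, -0.2]
width: 0.156
```

Emit:
carry_out(rows=[[0, 0, 0, 0, 0, 5], [0, 0, 0, 0, 0, 13], [0, 0, 0, 0, 0, 22], [0, 0, 0, 0, 0, 31], [0, 0, 0, 0, 0, 40], [0, 0, 0, 0, 0, 49], [0, 0, 0, 0, 0, 56], [0, 0, 0, 0, 0, 60]], grip_force=30)

```text
clock: 70.2
eef_pos: [0.5178, 0.2248, 0.1506]
ee_rot: [0.0, 0.786, -0.619, 0.0]
ft_force: [1.0, -1.7, -1.2]
width: 0.157
```

Emit:
carry_out(rows=[[0, 0, 0, 0, 0, 0], [0, 0, 0, 0, 0, 0], [0, 0, 0, 0, 0, 0], [0, 0, 0, 0, 0, 0], [0, 0, 0, 0, 0, 0], [0, 0, 0, 0, 0, 0], [0, 0, 0, 0, 0, 0], [0, 0, 0, 0, 0, 0]])

```text
clock: 71.2
eef_pos: [0.5178, 0.2248, 0.1506]
ee_rot: [0.0, 0.787, -0.617, 0.0]
ft_force: [4.4, -3.6, -1.2]
width: 0.158
```

Emit:
carry_out(rows=[[0, 0, 0, 0, 0, 0], [0, 0, 0, 0, 0, 0], [0, 0, 0, 0, 0, 0], [0, 0, -1, 0, 0, 0], [0, 0, -3, 0, 0, 0], [0, 0, -5, 0, 0, 0], [0, 0, -7, 0, 0, 0], [0, 0, -8, 0, 0, 0]], claw=65)

```text
clock: 72.2
eef_pos: [0.5178, 0.2256, 0.2324]
ee_rot: [-0.001, 0.787, -0.617, 0.0]
ft_force: [0.3, -0.2, -0.7]
width: 0.647
```

```bash
python3 - <<'E'
from st import *
a,b=stands()
cv2.imwrite('pics/g8.png',np.hstack([cv2.resize(b['bgr'][130:250,180:310],(433,400)),cv2.resize(a['bgr'][180:310,325:465],(431,400))])[:,:800])
E
python3 go.py .4052 -.1908 .2 -166.3
```

```text
stand [ 405.2 -190.8   80.4] 2.0
shift [37.77, 20.84, 3.11] turn [-0.2, -0.1, -90.0] F [0.3, -0.3, 0.4] t 72.3 at [0.5179, 0.2256, 0.232] w 56.5
```

View pics/g8.png

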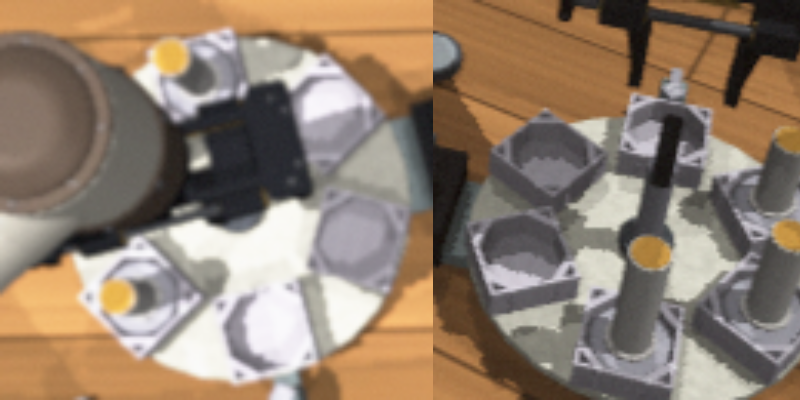

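Emit:
carry_out(rows=[[3, 1.6, 0, 0, 0, 10.5], [8, 4.4, 0, 0, 0, 21], [13, 7.2, 0, 0, 0, 31.5], [18, 9.9, 0, 0, 0, 42], [23.5, 13, 0, 0, 0, 52.5], [29, 16, 0, 0, 0, 63], [34, 18.8, 0, 0, 0, 73.5], [37.8, 20.8, 0, 0, 0, 84]])

```text
clock: 73.3
eef_pos: [0.4036, -0.1932, 0.23]
ee_rot: [-0.001, -0.168, 0.986, 0.0]
ft_force: [0.6, -0.4, 0.5]
width: 0.651
```

Emit:
carry_out(rows=[[0, 0, 0, 0, 0, 0], [0, 0, 2, 0, 0, 0], [0, 0, 4, 0, 0, 0], [0, 0, 6, 0, 0, 0], [0, 0, 8, 0, 0, 0], [0, 0, 10, 0, 0, 0], [0, 0, 10, 0, 0, 0], [0, 0, 10, 0, 0, 0]])

```text
clock: 74.3
eef_pos: [0.4056, -0.1911, 0.131]
ee_rot: [0.0, -0.172, 0.985, -0.0]
ft_force: [0.5, 1.0, 0.4]
width: 0.651
```

```bash
python3 go.py .4052 -.1908 .056 -160.3
```

```text
shift [0.04, 0.05, 7.5] turn [-0.0, 0.0, 0.1] F [0.5, 1.0, 0.4] t 74.3 at [0.4056, -0.1911, 0.131] w 56.6
```

Emit:
carry_out(rows=[[0, 0, 1, 0, 0, 0], [0, 0, 2.5, 0, 0, 0], [0, 0, 4, 0, 0, 0], [0, 0, 5.5, 0, 0, 0], [0, 0, 7, 0, 0, 0], [0, 0, 7.5, 0, 0, 0], [0, 0, 7.5, 0, 0, 0], [0, 0, 7.5, 0, 0, 0]])

```text
clock: 75.3
eef_pos: [0.4056, -0.1915, 0.0561]
ee_rot: [0.001, -0.171, 0.985, -0.0]
ft_force: [0.4, -0.1, 0.3]
width: 0.65
```

Emit:
carry_out(rows=[[0, 0, 0, 0, 0, 0], [0, 0, 0, 0, 0, 0], [0, 0, 0, 0, 0, 0], [0, 0, 0, 0, 0, 0], [0, 0, 0, 0, 0, 0], [0, 0, 0, 0, 0, 0], [0, 0, 0, 0, 0, 0], [0, 0, 0, 0, 0, 0]], claw=0, grip_force=5)

```text
clock: 76.3
eef_pos: [0.4056, -0.1914, 0.0557]
ee_rot: [0.001, -0.171, 0.985, -0.0]
ft_force: [2.0, -0.2, 0.9]
width: 0.343
```

Emit:
carry_out(rows=[[0, 0, 0, 0, 0, 0], [0, 0, 0, 0, 0, 0], [0, 0, 0, 0, 0, 0], [0, 0, 0, 0, 0, -10], [0, 0, 0, 0, 0, -20], [0, 0, 0, 0, 0, -30], [0, 0, 0, 0, 0, -40], [0, 0, 0, 0, 0, -50]], claw=65)

```text
clock: 77.3
eef_pos: [0.4047, -0.1914, 0.0554]
ee_rot: [-0.0, -0.574, 0.819, 0.0]
ft_force: [0.1, 0.3, -0.3]
width: 0.649
```

Emit:
carry_out(rows=[[0, 0, 0, 0, 0, -10], [0, 0, 0, 0, 0, -20], [0, 0, 0, 0, 0, -30], [0, 0, 0, 0, 0, -34], [0, 0, 0, 0, 0, -34], [0, 0, 0, 0, 0, -34], [0, 0, 0, 0, 0, -34], [0, 0, 0, 0, 0, -34]])

```text
clock: 78.3
eef_pos: [0.405, -0.1914, 0.0555]
ee_rot: [0.0, 0.786, -0.618, -0.0]
ft_force: [-0.7, 0.1, -0.1]
width: 0.65
```

Emit:
carry_out(rows=[[0, 0, 0, 0, 0, 0], [0, 0, 0, 0, 0, 0], [0, 0, 0, 0, 0, 0], [0, 0, 0, 0, 0, 0], [0, 0, 0, 0, 0, 0], [0, 0, 0, 0, 0, 0], [0, 0, 0, 0, 0, 0], [0, 0, 0, 0, 0, 0]], claw=0, grip_force=30)

```text
clock: 79.3
eef_pos: [0.4049, -0.1913, 0.0555]
ee_rot: [0.0, 0.787, -0.618, -0.0]
ft_force: [-0.9, 1.4, -0.5]
width: 0.342
```

Emit:
carry_out(rows=[[0, 0, -1, 0, 0, 0], [0, 0, -3, 0, 0, 0], [0, 0, -5, 0, 0, 0], [0, 0, -7, 0, 0, 0], [0, 0, -9, 0, 0, 0], [0, 0, -11, 0, 0, 0], [0, 0, -11, 0, 0, 0], [0, 0, -11, 0, 0, 0]])

```text
clock: 80.3
eef_pos: [0.4043, -0.1912, 0.1649]
ee_rot: [0.0, 0.786, -0.618, -0.001]
ft_force: [-0.9, -0.6, -2.7]
width: 0.332
```

```bash
python3 go.py .4148 .1998 .165 -76.3
```

```text
shift [-37.74, -10.28, 0.01] turn [0.1, 0.0, -0.0] F [-0.9, -0.6, -2.7] t 80.3 at [0.4043, -0.1912, 0.1649] w 28.9
```

Emit:
carry_out(rows=[[-3, -0.8, 0, 0, 0, 0], [-8, -2.2, 0, 0, 0, 0], [-13.5, -3.7, 0, 0, 0, 0], [-19, -5.2, 0, 0, 0, 0], [-25, -6.8, 0, 0, 0, 0], [-30, -8.2, 0, 0, 0, 0], [-34.5, -9.4, 0, 0, 0, 0], [-37.8, -10.3, 0, 0, 0, 0]])

```text
clock: 81.3
eef_pos: [0.4147, 0.2019, 0.1644]
ee_rot: [0.001, 0.787, -0.617, -0.0]
ft_force: [0.4, -0.1, -3.7]
width: 0.338
```

Emit:
carry_out(rows=[[0, 0, 0, 0, 0, 0], [0, 0, 0, 0, 0, 0], [0, 0, 1, 0, 0, 0], [0, 0, 2, 0, 0, 0], [0, 0, 3, 0, 0, 0], [0, 0, 3, 0, 0, 0], [0, 0, 3, 0, 0, 0], [0, 0, 3, 0, 0, 0]])

```text
clock: 82.3
eef_pos: [0.4157, 0.2005, 0.1359]
ee_rot: [-0.0, 0.787, -0.617, 0.0]
ft_force: [0.6, -0.4, -2.2]
width: 0.333
```

```bash
python3 go.py .4146 .1997 .0905 -76.3
```

```text
shift [0.05, 0.13, 4.54] turn [-0.0, 0.0, 0.0] F [0.6, -0.4, -2.2] t 82.3 at [0.4157, 0.2005, 0.1359] w 29.0
```

Emit:
carry_out(rows=[[0.05, 0.07, 0, 0, 0, 0], [0.05, 0.07, 0.5, 0, 0, 0], [0.05, 0.07, 1, 0, 0, 0], [0.05, 0.07, 1.4, 0, 0, 0], [0.05, 0.07, 1.8, 0, 0, 0], [0.05, 0.07, 2.1, 0, 0, 0], [0.05, 0.07, 2.3, 0, 0, 0], [0.05, 0.07, 2.3, 0, 0, 0]])

```text
clock: 83.3
eef_pos: [0.4148, 0.1996, 0.1124]
ee_rot: [0.0, 0.787, -0.618, -0.0]
ft_force: [0.2, 0.1, -3.2]
width: 0.336
```

Emit:
carry_out(rows=[[0, 0, 0.3, 0, 0, 0], [0, 0, 0.6, 0, 0, 0], [0, 0, 0.9, 0, 0, 0], [0, 0, 1.2, 0, 0, 0], [0, 0, 1.5, 0, 0, 0], [0, 0, 1.8, 0, 0, 0], [0, 0, 2.1, 0, 0, 0], [0, 0, 2.1, 0, 0, 0]])

```text
clock: 84.3
eef_pos: [0.4147, 0.1995, 0.0913]
ee_rot: [0.0, 0.787, -0.618, -0.0]
ft_force: [0.9, 0.0, -3.2]
width: 0.338
```

Emit:
carry_out(rows=[[0, 0, 0, 0, 0, 0], [0, 0, 0, 0, 0, 0], [0, 0, 0, 0, 0, 0], [0, 0, -2, 0, 0, 0], [0, 0, -5, 0, 0, 0], [0, 0, -9, 0, 0, 0], [0, 0, -12, 0, 0, 0], [0, 0, -14, 0, 0, 0]], claw=65)

```text
clock: 85.3
eef_pos: [0.4152, 0.1999, 0.2335]
ee_rot: [-0.001, 0.787, -0.617, 0.0]
ft_force: [0.1, -0.3, -0.6]
width: 0.649
```

Emit:
carry_out(rows=[[0, -2, 0, 0, 0, 0], [0, -4, 0, 0, 0, 0], [0, -6, 0, 0, 0, 0], [0, -8, 0, 0, 0, 0], [0, -10, 0, 0, 0, 0], [0, -10.5, 0, 0, 0, 0], [0, -10.5, 0, 0, 0, 0], [0, -10.5, 0, 0, 0, 0]])

```text
clock: 86.3
eef_pos: [0.5162, 0.2243, 0.2317]
ee_rot: [0.0, 0.787, -0.617, -0.0]
ft_force: [-0.2, -0.2, -0.1]
width: 0.651
```

```bash
python3 go.py .5172 .225 .15 -76.3
```

```text
shift [-0.04, -0.11, 8.17] turn [0.0, 0.0, 0.0] F [-0.2, -0.2, -0.1] t 86.3 at [0.5162, 0.2243, 0.2317] w 56.6
```

Emit:
carry_out(rows=[[-0.05, -0.1, 1, 0, 0, 0], [-0.05, -0.1, 2.5, 0, 0, 0], [-0.05, -0.1, 4, 0, 0, 0], [-0.05, -0.1, 5.5, 0, 0, 0], [-0.05, -0.1, 7, 0, 0, 0], [-0.05, -0.1, 8.1, 0, 0, 0], [-0.05, -0.1, 8.1, 0, 0, 0], [-0.05, -0.1, 8.1, 0, 0, 0]])

```text
clock: 87.3
eef_pos: [0.5181, 0.2255, 0.151]
ee_rot: [-0.0, 0.787, -0.617, 0.0]
ft_force: [-0.3, 1.0, 0.6]
width: 0.656
```

Emit:
carry_out(rows=[[0, 0, 0, 0, 0, 0], [0, 0, 0, 0, 0, 0], [0, 0, 0, 0, 0, 0], [0, 0, 0, 0, 0, 0], [0, 0, 0, 0, 0, 0], [0, 0, 0, 0, 0, 0], [0, 0, 0, 0, 0, 0], [0, 0, 0, 0, 0, 0]], claw=0, grip_force=15)

```text
clock: 88.3
eef_pos: [0.5178, 0.2248, 0.1506]
ee_rot: [0.0, 0.787, -0.618, 0.0]
ft_force: [2.4, -3.0, 0.4]
width: 0.158
```

Emit:
carry_out(rows=[[0, 0, 0, 0, 0, 5], [0, 0, 0, 0, 0, 13], [0, 0, 0, 0, 0, 22], [0, 0, 0, 0, 0, 31], [0, 0, 0, 0, 0, 40], [0, 0, 0, 0, 0, 49], [0, 0, 0, 0, 0, 56], [0, 0, 0, 0, 0, 60]], grip_force=30)

```text
clock: 89.3
eef_pos: [0.5176, 0.2243, 0.1505]
ee_rot: [-0.001, -0.371, 0.929, -0.001]
ft_force: [0.9, -5.0, 1.4]
width: 0.157
```

Emit:
carry_out(rows=[[0, 0, 0, 0, 0, 0], [0, 0, 0, 0, 0, 0], [0, 0, 0, 0, 0, 0], [0, 0, 0, 0, 0, 0], [0, 0, 0, 0, 0, 0], [0, 0, 0, 0, 0, 0], [0, 0, 0, 0, 0, 0], [0, 0, 0, 0, 0, 0]])

```text
clock: 90.3
eef_pos: [0.5176, 0.2243, 0.1506]
ee_rot: [-0.001, -0.373, 0.928, -0.001]
ft_force: [1.5, -6.1, 0.3]
width: 0.159
```

Emit:
carry_out(rows=[[0, 0, 0, 0, 0, 0], [0, 0, 0, 0, 0, 0], [0, 0, 0, 0, 0, 0], [0, 0, -1, 0, 0, 0], [0, 0, -3, 0, 0, 0], [0, 0, -6, 0, 0, 0], [0, 0, -9, 0, 0, 0], [0, 0, -11, 0, 0, 0]], claw=65)

```text
clock: 91.3
eef_pos: [0.5181, 0.2256, 0.2631]
ee_rot: [0.002, -0.373, 0.928, 0.0]
ft_force: [-0.1, 0.7, -0.1]
width: 0.644
```

Emit:
carry_out(rows=[[3, -2.5, 0, 0, 0, 0], [6, -5, 0, 0, 0, 0], [9, -7.5, 0, 0, 0, 0], [12, -10, 0, 0, 0, 0], [16, -14, 0, 0, 0, 0], [20, -17, 0, 0, 0, 0], [24, -20.5, 0, 0, 0, 0], [24, -20.5, 0, 0, 0, 0]])

```text
clock: 92.3
eef_pos: [0.4854, -0.0914, 0.2614]
ee_rot: [0.0, -0.37, 0.929, -0.0]
ft_force: [-0.5, 0.5, 0.7]
width: 0.651
```

Run:
```python
from m import *
a,b=load()
cv2.imwrite('pics/g9.png',np.hstack([cv2.resize(b['bgr'][130:250,180:350],(440,310)),cv2.resize(a['bgr'][190:310,290:465],(360,310))]))
T=[];S=[]
for d,(y0,y1,x0,x1),L in((b,(130,250,180,310),T),(a,(160,310,340,470),S)):
    m=brass(d);k=np.zeros_like(m);k[y0:y1,x0:x1]=1
    for c in comps(m&k,20):
        if c[1][2]<16 and c[1][3]<16:L.append(c[2])
A=np.array([.5170,.2249]);th=np.radians(13.7)
St=[A+.105*np.array([np.cos(th+np.pi-i*np.pi/3),np.sin(th+np.pi-i*np.pi/3)]) for i in range(6)]
for t in T:
    for s in S:
        X,r=tri(b,t,a,s)
        if r<6 and .1<X[2]<.17:
            ds=[np.hypot(*(X[:2]-q))*1e3 for q in St];print(np.round(X*1e3,1),round(r,1),'station',int(np.argmin(ds)),round(min(ds),1))
s=monitor.state();print(s['clock'],s['eef_pos'],s['ft_force'])
```

```text
[619.7 248.7 143.9] 0.5 station 3 1.3
[590.1 146.4 158.6] 0.8 station 4 2.7
[545.4 324.5 128.8] 0.3 station 2 1.6
[443.3 299.2 114.4] 0.0 station 1 1.9
92.4 [ 0.48606635 -0.08916818  0.26120614] [0.31996979 0.19572116 0.20336572]
```

View pics/g9.png

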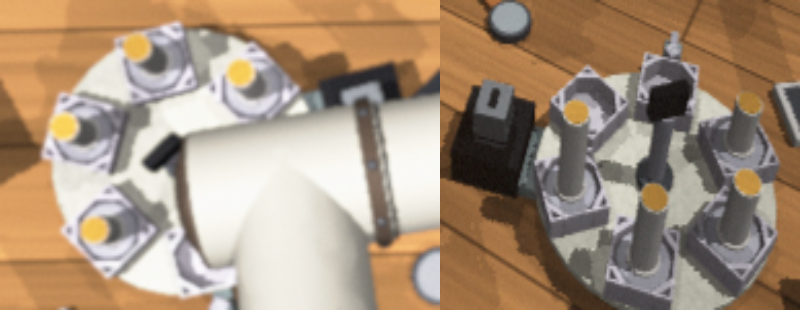

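The four stands are at stations 1 to 4, within 3 mm of their points and at seated heights. The battery is home and the arm is clear, so I'm handing in.

```bash
python3 -c "
from cell import env
print(env.hand_in())"
```

```text
the job is handed in; nothing more can be done
None
```

The display wheel is set up and handed in at about 92 s on the robot's clock; handing in reports no verdict.

- **Battery:** it went in first. The wrist felt it reach the bottom of the socket, and the pictures show it centred in the dock.
- **Stands:** all four were present. I loaded them 125, 110, 95, then 80 mm, turning the wheel one click clockwise after each. The 80 mm stand was knocked aside partway through, so I measured it again before picking it up.
- **Last check, from both cameras:** the stands are at stations 4, 3, 2 and 1, within 1.3 to 2.7 mm of those points. Their tops are within 1.5 mm of the seated height, and the gripper was empty and clear of everything.
- **Disagreement:** holding the knob put the wheel's axis about 2 mm from my estimate from the dock, so I placed the last three stands from the corrected axis. No check failed.
- **Not checked:** I did not measure whether the other things on the table had moved, and the wrist showed no contact with them.

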